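Clamp a mould cavity plate in the sprung bench nest

TASK

Clamp the slotted cavity plate in the sprung nest, ready for brushing, by pushing with the fingertips: push the jaw back by its upright lug as far as it goes and let it come back to rest on its catch; push the plate along the deck into the open nest, right up against the back rail; then press the catch's thumb pad so that the jaw springs shut and holds the plate against the fence. Do not pick up or tip the plate, and leave the other loose things where they are.

Things in the scene. Friction and masses are not known exactly. Their poses are not given: they have to be found in the camera images.
- nest: Sprung nest: a low aluminium U fixed to the deck, open to its front (-x); the deck is its floor. Origin on the deck between jaw and fence; x points into the nest, away from the robot and somewhat to its right, y to the fence, z up. The jaw faces the fence; behind it, to y = -173 mm, stand the spring housing (38 mm high) and the catch.
- nest_back (a point): Middle of the back rail's stop face, at x = +36, y = 0 mm of the nest, on the deck; the face looks to -x. The rail is 18 mm high and 12 mm thick.
- nest_fence (a point): Middle of the fence's flat face, at x = +6, y = +39 mm of the nest, on the deck; the face looks to -y and runs from x = -26 to +36 mm; the fence is 18 mm high, 16 mm thick. Ahead of it a smooth flared lead-in, splayed outwards, runs on to x = -47 mm.
- nest_jaw (a joint): Jaw opening, sliding along the nest's -y: 0 = shut (44 mm from the fence), 0.046 m = on its end stop. Sprung shut, 5 to 11 N; some 15 N pushes it past the catch, which drops in behind it at 0.034 to 0.036. Let go beyond that, it returns and latches at 0.034 (78 mm from the fence). With the plate clamped: 0.016. Jaw: x = -33 to +32 mm (front corner bevelled from -12), 24 mm thick, top z = 22 mm.
- jaw_lug (a point): Middle of the push face of the upright lug on the jaw. The face looks to the nest's +y (to the fence) and is flush with the jaw's clamping face. Lug: 40 mm wide in x, 8 mm thick, from z = 22 to 56 mm; this point is at x = +5, z = 40 mm. Push it to the nest's -y.
- nest_catch (a joint): Catch: a hooked pawl on a pin, sprung down. 0 = down (at rest), 0.32 rad = fully lifted. Lifted about 0.2 rad it lets the latched jaw go.
- catch_pad (a point): Middle of the top of the catch's thumb pad, 34 mm (x) x 24 mm (y), 44 mm above the deck at rest, at x = +5, y = -154 mm of the nest. Pressed down 10 mm (about 5 N; 14 mm is its end) it lifts the hook and the jaw snaps shut. The foot below is 12 mm high; the housing's cheeks, 38 mm high, stand 15 mm beyond the pad's edge on the jaw's side.
- plate: Cavity plate to be clamped: loose flat square aluminium plate with a slot in its top, 60 x 60 x 12 mm, 0.2 to 0.35 kg; origin at the centre of its underside. It lies flat on the deck before the nest's open front, its sides roughly along the nest's. Home, its origin is at x = +6, y = +9 mm of the nest.
- clover_half: loose aluminium mould half with a white clover-shaped filling, 69 x 87 x 21 mm; a bystander, to be left alone. Origin under its middle
- plaque_half: loose aluminium mould half with a white plaque in it, 76 x 86 x 19 mm; a bystander, to be left alone. Origin under its middle
- jar: loose round jar of white pellets with a lid, 65 mm across, 86 mm tall; a bystander, to be left alone. Origin under its middle
- hex_key: loose dark L-shaped hex key, 37 x 133 x 8 mm; a bystander, to be left alone. Origin under its middle
- orange_casting: loose flat scalloped knob, 34 mm across, 7 mm thick; a bystander, to be left alone. Origin under its middle
- white_casting: loose flat tag with a hole, 20 x 41 x 5 mm; a bystander, to be left alone. Origin under its middle
- knife: loose putty scraper with a wooden handle, 40 x 165 x 12 mm; a bystander, to be left alone. Origin under its middle
- sprue: loose moulded sprue, a funnel-shaped cone standing on its wide end, 38 mm across, 52 mm tall; a bystander, to be left alone. Origin under its middle

How it is judged:
By the outcome, as a careful person would: the job done as asked, in the order asked, and still so for the second after the job is handed in, with the robot touching nothing.
It also fails if it takes over 48 s, if anything falls off the work surface, if the arm or the gripper's body presses on something with over 40 N, if the wrist force passes 120 N, or if a joint passes its speed limit or range.

ROBOT

A 6-joint arm with a two-finger parallel gripper is mounted at the origin on a cart in front of the work surface, level with it; the furniture and walls round the work are solid. World frame = base frame: x ahead of the robot, y to its left, z up, the work surface at z = 0. Lengths are in m, angles in rad, forces in N, time in s.
With the tool pointing down it reaches from about 0.35 to 0.85 m from the base axis. Payload 8.1 kg.
Tool frame: the origin (TCP) lies on the centre line of the jaws, within the pads' length; the fingertips stand 14 mm ahead of it and the grasp point (between the pads) lies 5 mm behind it; z points along the fingers, y is the direction in which the jaws open and shut (so a half turn about z gives the same grasp; the last joint's range is limited). The gripper opens to 93 mm and grips with 3 to 60 N. Pads are 15 mm wide; open, the fingers measure 128 mm over their backs; the gripper's body (75 mm by 188 mm) begins 65 mm behind the grasp point.
Start: joints at [1.038, 0.13, 1.488, -0, 1.523, -0.085], TCP at [0.26, 0.541, 0.233] pointing down, gripper open.
Joint ranges: [-2.96, 2.96], [-0.89, 2.26], [0.02, 2.5], [-1.34, 4.48], [0, 2.73], [-2.66, 2.66]. Speed limits (rad/s): [2.39, 2.39, 2.79, 3.14, 3.14, 3.14].

INTERFACE

Orientations are given as a rotation vector (axis times angle).
In Python, from plant import robot gives the robot as it stands.
- The arm moves only by the tool jog_arm, never from a script. Its argument "steps" is a list of rows, each a list of 7 numbers: the closure, from 0 (fully open) to 1 (shut), then the shift along the tool's x, y, z in m, then the turn, a rotation vector about the tool's x, y, z in rad. In form: [[jaw, tx, ty, tz, rx, ry, rz], ...]. A call has 1 to 5 rows; each row is the pose to reach, as a shift and turn from the pose measured when the call began, along the tool's axes at that moment; what a row does not reach only later rows make up. A row lasts 1/8 s, in which the tool goes at most 62.5 mm and 10.7 degrees, less where a joint would pass 70% of its speed; a pose out of reach is approached as far as the arm can. A call with a gripper value outside its range is refused whole. The fingers move at their own pace and stop on an object; "force" is the grip in N (left out, the last holds). Time passes only in rows, so rows that repeat a pose let the fingers close. It gives the time, the measured TCP pose, the force and the opening at its end, in the units of the state.
- robot.read_state(): the state, without advancing time (a new reading comes with each control period).
- robot.read_camera(name): name is "scene" or "side" or "wrist"; returns a dict with "image" (420x560x3 uint8, red, green, blue), "mtx" (3x3 intrinsics, pixels), "extrinsics" (4x4, takes a point from camera to world coordinates); the wrist camera has in their place "tool_from_camera" (4x4, takes a point from camera to tool coordinates, whose origin is the TCP and whose axes are the flange's). Camera axes: x right, y down, z forward; pixel columns grow to the right and rows downward; lengths in m; the calibration is good to about 2 mm. A picture is of the moment at which its call begins: read the wrist's pose just before it. There is no depth.
- robot.close_job(): hands the job in, once; it reports no verdict.
The state is a dict: "t": time; "q": joint angles; "dq": joint speeds; "joint_torque": joint torques, N m; "tool_pos": TCP position; "orientation": TCP orientation; "force": force on the tool from outside, world axes, zero at the start; "wrist_torque": the same for the moment, N m; "opening": finger opening in m.
Only numpy, scipy, OpenCV 4.12 (cv2) and the standard library are available. Lean on these libraries where they do the work, as an engineer would, in place of code of your own. Each camera call takes 0.05 s, during which the arm holds its last target.

## Working session

There is one attempt and no reset: what is moved stays moved. The work goes in short steps, Python scripts to look and compute and a tool call to move; the robot and the scene stay as the last step left them, time stands still between calls to the robot, and variables do not carry over. Pictures are saved under pics/ and viewed, and the job is handed in when it is done.

Besides the shell and the picture viewer there is one more tool, called as name(argument=value, ...) on one line, values as JSON. jog_arm: Moves the arm, as the interface text tells. Its arguments: {"type":"object","properties":{"steps":{"type":"array"},"force":{"type":"number"}},"required":["steps"]}

```bash
ls; mkdir -p pics; python3 - <<'E'
from plant import robot
import cv2
s=robot.read_state();print(s)
for n in("scene","side","wrist"):
    c=robot.read_camera(n);cv2.imwrite(f"pics/{n}0.png",c["image"][:,:,::-1])
    print(n,c["mtx"].tolist(),[c[k].round(4).tolist() for k in c if k in("extrinsics","tool_from_camera")])
E
```

```text
pics
{'t': 0.0, 'q': array([ 1.03758516e+00,  1.31127396e-01,  1.48929785e+00,  4.07191704e-06,
        1.52295803e+00, -8.53812833e-02]), 'dq': array([ 0.00091194, -0.00011064,  0.00029291, -0.00104839,  0.00026572,
       -0.00170445]), 'joint_torque': array([-1.49090461e-03, -5.59872794e+01, -4.91737068e+01,  7.65833328e-02,
        3.62774951e-02, -1.57952327e-04]), 'tool_pos': array([0.25950075, 0.54038444, 0.23159738]), 'orientation': array([-6.97464178e-01, -3.06262833e+00,  2.67682050e-03]), 'force': array([ 0.28611328,  0.93064863, -0.24495557]), 'wrist_torque': array([-0.01025903,  0.01401369,  0.04328129]), 'opening': 0.09286206705609053}
scene [[531.5699520451135, 0.0, 281.31407532271305], [0.0, 531.5699520451135, 205.59332999419385], [0.0, 0.0, 1.0]] [[[0.8977, -0.3316, 0.2902, 0.2369], [-0.4404, -0.6945, 0.569, -0.594], [0.0129, -0.6386, -0.7695, 0.8678], [0.0, 0.0, 0.0, 1.0]]]
side [[498.4012251792885, 0.0, 277.0108424666797], [0.0, 498.4012251792885, 208.51678404328914], [0.0, 0.0, 1.0]] [[[-0.7599, -0.5057, 0.4084, 0.199], [-0.65, 0.5962, -0.4712, 0.3761], [-0.0052, -0.6235, -0.7818, 0.7531], [0.0, 0.0, 0.0, 1.0]]]
wrist [[359.52010918528504, 0.0, 282.0917066463879], [0.0, 359.52010918528504, 212.14934045407873], [0.0, 0.0, 1.0]] [[[0.0003, -0.9703, -0.2419, 0.0668], [1.0, -0.0, 0.0011, -0.0006], [-0.0011, -0.2419, 0.9703, -0.1526], [0.0, 0.0, 0.0, 1.0]]]
```

View pics/scene0.png

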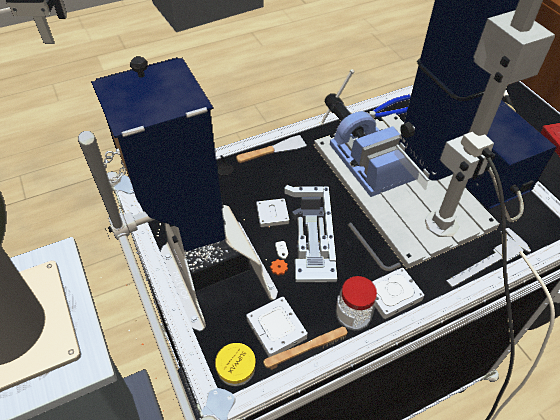

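View pics/side0.png

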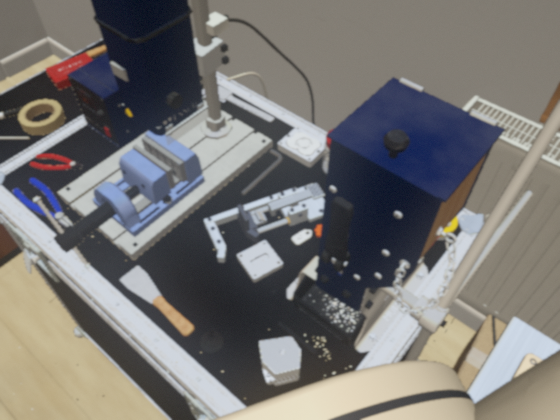

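```bash
python3 - <<'E'
import cv2
a=cv2.imread("pics/scene0.png")[170:300,235:365];cv2.imwrite("pics/sc_zoom.png",cv2.resize(a,None,fx=4.6,fy=4.6,interpolation=2))
a=cv2.imread("pics/side0.png")[170:290,190:340];cv2.imwrite("pics/si_zoom.png",cv2.resize(a,None,fx=5,fy=5,interpolation=2))
E
```

```text
(no output)
```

View pics/sc_zoom.png

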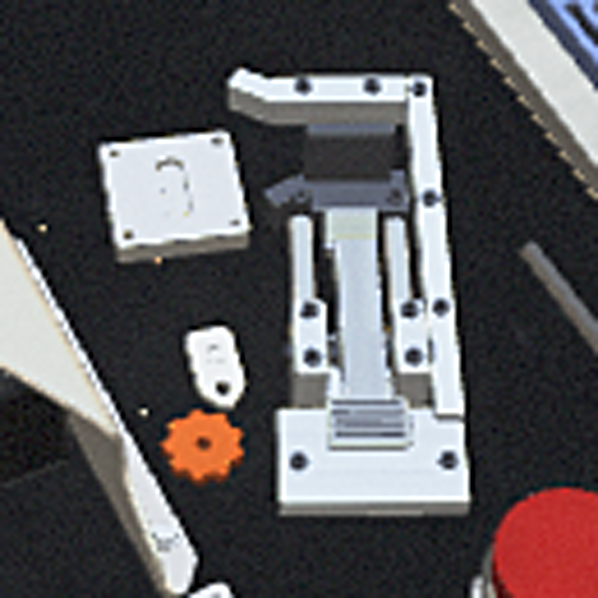

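View pics/si_zoom.png

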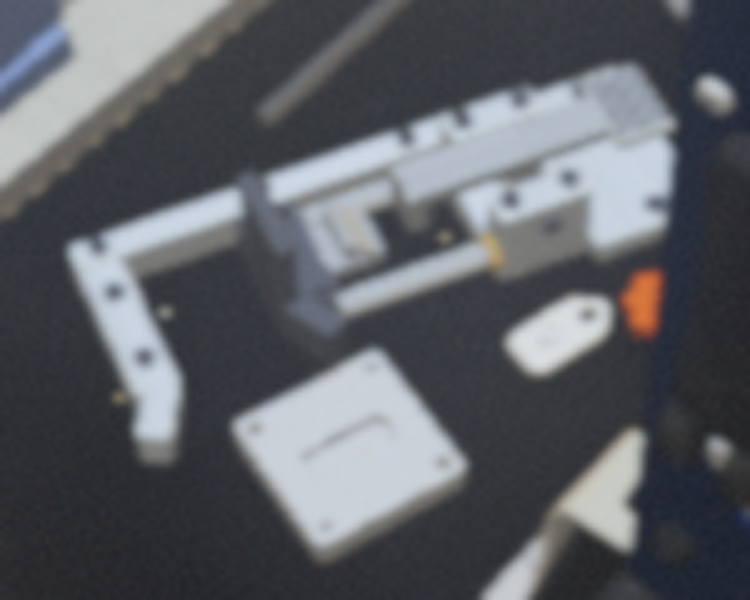

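View pics/wrist0.png

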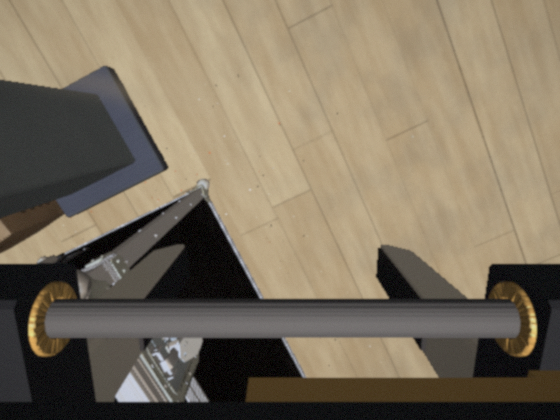

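```bash
cat > h.py <<'E'
import numpy as np,cv2
from plant import robot
cam={}
def getc(n):
    c=robot.read_camera(n);return c
def cast(c,uv,z,E=None):
    E=c["extrinsics"] if E is None else E
    uv=np.atleast_2d(np.array(uv,float))
    d=np.c_[uv,np.ones(len(uv))]@np.linalg.inv(c["mtx"]).T@E[:3,:3].T
    o=E[:3,3];return o+d*((z-o[2])/d[:,2])[:,None]
def proj(c,P,E=None):
    E=c["extrinsics"] if E is None else E
    p=(np.atleast_2d(P)-E[:3,3])@E[:3,:3]@c["mtx"].T
    return p[:,:2]/p[:,2:]
E
python3 - <<'E'
from h import *
np.set_printoptions(precision=4,suppress=True)
a=getc("scene");b=getc("side")
Z=lambda p:np.array(p)/4.6+[235,170]
Y=lambda p:np.array(p)/5+[190,170]
print("sc out,in corners,kink in, rail end L,R",cast(a,Z([[433,78],[408,100],[265,100],[437,415],[462,415]]),.018))
print("si outcorner,incorner,kink in",cast(b,Y([[70,248],[128,262],[180,378]]),.018))
print("sc plate TL TR BR BL",cast(a,Z([[100,145],[228,132],[248,235],[117,248]]),.012))
print("si plate",cast(b,Y([[375,350],[467,465],[318,555],[232,420]]),.012))
print("pad z44",cast(a,Z([[330,400],[408,403],[410,440],[330,440]]),.044))
print("pad side z44",cast(b,Y([[590,80],[635,65],[672,125]]),.044))
E
```

```text
sc out,in corners,kink in, rail end L,R [[ 0.6727  0.0368  0.018 ]
 [ 0.6556  0.0299  0.018 ]
 [ 0.5959  0.0583  0.018 ]
 [ 0.5817 -0.1281  0.018 ]
 [ 0.5911 -0.1326  0.018 ]]
si outcorner,incorner,kink in [[0.6692 0.0407 0.018 ]
 [0.6482 0.0313 0.018 ]
 [0.5974 0.0561 0.018 ]]
sc plate TL TR BR BL [[ 0.5179  0.071   0.012 ]
 [ 0.5742  0.0528  0.012 ]
 [ 0.5556 -0.0049  0.012 ]
 [ 0.5     0.0136  0.012 ]]
si plate [[ 0.5553 -0.0011  0.012 ]
 [ 0.4983  0.0148  0.012 ]
 [ 0.5138  0.0754  0.012 ]
 [ 0.574   0.0545  0.012 ]]
pad z44 [[ 0.5356 -0.1172  0.044 ]
 [ 0.5634 -0.1321  0.044 ]
 [ 0.5555 -0.1481  0.044 ]
 [ 0.5265 -0.1342  0.044 ]]
pad side z44 [[ 0.5601 -0.1304  0.044 ]
 [ 0.5518 -0.1474  0.044 ]
 [ 0.5231 -0.1327  0.044 ]]
```

```bash
python3 - <<'E'
from h import *
np.set_printoptions(precision=4,suppress=True)
a=getc("scene");b=getc("side")
def tri(p,q):
    P=[]
    for c in(a,b):
        E=np.linalg.inv(c["extrinsics"]);P.append(c["mtx"]@E[:3])
    X=cv2.triangulatePoints(P[0],P[1],np.array(p,float),np.array(q,float));X=(X[:3]/X[3]).T
    return X, proj(a,X)-p, proj(b,X)-q
print("knob",tri([139,64],[397,139]))
for h in (.25,.3,.35,.4,.45): print(h,cast(a,[[93,82],[160,57],[212,106],[113,137]],h)[:,:2].round(3).tolist(),cast(b,[[330,133],[393,85],[500,130],[456,190]],h)[:,:2].round(3).tolist())
N=np.array([[48,55],[36,39],[-26,39],[5,-154]])/1000
W=np.array([[.671,.0387],[.652,.0306],[.5967,.0572],[.543,-.1325]])
M,_=cv2.estimateAffinePartial2D(N,W);print(M,np.hypot(*M[:,0]),np.degrees(np.arctan2(M[1,0],M[0,0])),N@M[:,:2].T+M[:,2]-W)
print(proj(a,[[0,0,0],[.35,0,0]]))
E
```

```text
knob (array([[0.3378, 0.0432, 0.4271]]), array([[-0.0958,  0.067 ]]), array([[-0.1496, -0.1238]]))
0.25 [[0.286, 0.281], [0.422, 0.304], [0.46, 0.123], [0.28, 0.119]] [[0.495, -0.085], [0.485, -0.24], [0.308, -0.252], [0.301, -0.105]]
0.3 [[0.282, 0.211], [0.407, 0.232], [0.442, 0.065], [0.277, 0.062]] [[0.465, -0.039], [0.456, -0.179], [0.297, -0.189], [0.291, -0.057]]
0.35 [[0.278, 0.14], [0.392, 0.159], [0.424, 0.007], [0.273, 0.004]] [[0.436, 0.007], [0.428, -0.118], [0.286, -0.127], [0.281, -0.009]]
0.4 [[0.274, 0.069], [0.377, 0.086], [0.406, -0.051], [0.27, -0.054]] [[0.406, 0.052], [0.399, -0.057], [0.275, -0.064], [0.271, 0.039]]
0.45 [[0.27, -0.002], [0.362, 0.013], [0.388, -0.109], [0.266, -0.112]] [[0.377, 0.098], [0.371, 0.005], [0.264, -0.002], [0.26, 0.086]]
[[ 0.9102  0.4247  0.6036]
 [-0.4247  0.9102  0.01  ]] 1.004402480724092 -25.014371757534747 [[-0.0004  0.0009]
 [ 0.0009 -0.0004]
 [-0.0002 -0.0007]
 [-0.0003  0.0002]]
[[  5.8774 330.4926]
 [193.6362 258.8767]]
```

```bash
cat >> h.py <<'E'
from scipy.spatial.transform import Rotation as R
TH=np.radians(-25.0);O=np.array([.6036,.010])
def n2w(x,y): c,s=np.cos(TH),np.sin(TH);return O+[c*x-s*y,s*x+c*y]
def w2n(p): c,s=np.cos(TH),np.sin(TH);d=np.array(p)[:2]-O;return np.array([c*d[0]+s*d[1],-s*d[0]+c*d[1]])
def down(yaw): # tool z down, tool y axis along yaw (rad)
    y=np.array([np.cos(yaw),np.sin(yaw),0]);z=np.array([0,0,-1.]);return R.from_matrix(np.c_[np.cross(y,z),y,z])
def to(p,Rt,verbose=True):
    s=robot.read_state();R0=R.from_rotvec(s["orientation"])
    d=R0.inv().apply(np.array(p)-s["tool_pos"]);r=(R0.inv()*Rt).as_rotvec()
    print("t",round(s["t"],2),"pos",s["tool_pos"].round(4),"shift",d.round(4),"turn",r.round(3),"deg",np.degrees(np.linalg.norm(r)).round(1));return d,r
def st():
    s=robot.read_state();Rm=R.from_rotvec(s["orientation"]).as_matrix()
    print("t",round(s["t"],2),"pos",s["tool_pos"].round(4),"nest mm",(w2n(s["tool_pos"])*1e3).round(1),"z",Rm[:,2].round(3),"yawy",np.degrees(np.arctan2(Rm[1,1],Rm[0,1])).round(1),"q",s["q"].round(3),"F",s["force"].round(1),"open",s["opening"].round(4))
E
python3 - <<'E'
from h import *
st();print(R.from_rotvec(robot.read_state()["orientation"]).as_matrix().round(3))
for yaw in (-25,155): to([.26,.54,.35],down(np.radians(yaw)))
to([.58,0,.35],down(np.radians(155)))
E
```

```text
Traceback (most recent call last):
  File "h.py", line 27, in st
    print("t",round(s["t"],2),"pos",s["tool_pos"].round(4),"nest mm",(w2n(s["tool_pos"])*1e3).round(1),"z",Rm[:,2].round(3),"yawy",np.degrees(np.arctan2(Rm[1,1],Rm[0,1])).round(1),"q",s["q"].round(3),"F",s["force"].round(1),"open",s["opening"].round(4))
                                                                                                                                                                                                                                       ^^^^^^^^^^^^^^^^^^
AttributeError: 'float' object has no attribute 'round'
```

```bash
sed -i 's/s\["opening"\].round(4)/round(s["opening"],4)/' h.py
python3 - <<'E'
from h import *
st();print(R.from_rotvec(robot.read_state()["orientation"]).as_matrix().round(3))
for yaw in (-25,155): to([.26,.54,.35],down(np.radians(yaw)))
to([.58,0,.35],down(np.radians(155)))
E
```

```text
t 0.35 pos [0.2597 0.5408 0.2324] nest mm [-536.   335.7] z [-0. -0. -1.] yawy 64.3 q [ 1.038  0.131  1.488  0.     1.523 -0.085] F [-0.1  0.1  1.1] open 0.0932
[[-0.901  0.433 -0.   ]
 [ 0.433  0.901 -0.   ]
 [ 0.    -0.    -1.   ]]
t 0.35 pos [0.2597 0.5408 0.2324] shift [-0.0006 -0.0006 -0.1176] turn [-0.     0.     1.559] deg 89.3
t 0.35 pos [0.2597 0.5408 0.2324] shift [-0.0006 -0.0006 -0.1176] turn [-0.    -0.    -1.582] deg 90.7
t 0.35 pos [0.2597 0.5408 0.2324] shift [-0.5228 -0.3488 -0.1175] turn [-0.    -0.    -1.582] deg 90.7
```

jog_arm(steps=[[1,0,0,-0.06,0,0,0.18],[1,0,0,-0.12,0,0,0.36],[1,-0.03,-0.03,-0.14,0,0,0.54],[1,-0.08,-0.07,-0.14,0,0,0.72],[1,-0.12,-0.1,-0.14,0,0,0.9]])

```text
t: 0.98
tool_pos: [0.3252, 0.3972, 0.3731]
orientation: [1.967, 2.449, 0.001]
force: [0.5, 0.6, 0.7]
opening: 0.0478
```

```bash
python3 - <<'E'
from h import *
st()
for n in("scene","side"): cv2.imwrite(f"pics/{n}1.png",getc(n)["image"][:,:,::-1])
to([.58,0.03,.36],down(np.radians(-25)))
E
```

```text
t 0.97 pos [0.3252 0.3972 0.3731] nest mm [-416.   233.3] z [ 0.001  0.    -1.   ] yawy 12.5 q [ 0.785 -0.119  1.486 -0.     1.774  0.568] F [0.5 0.6 0.7] open 0.0478
t 1.07 pos [0.3267 0.3954 0.3732] shift [-0.4108  0.17    0.0138] turn [0.002 0.    0.65 ] deg 37.3
```

View pics/scene1.png

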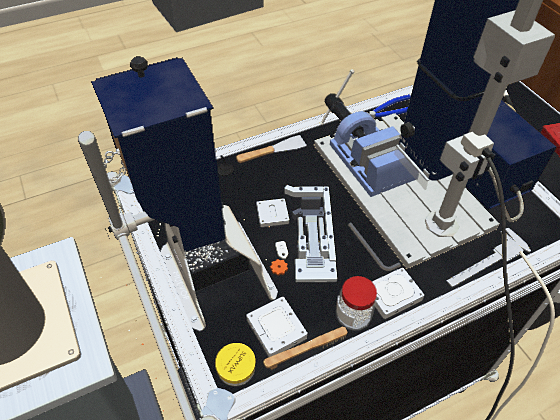

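View pics/side1.png

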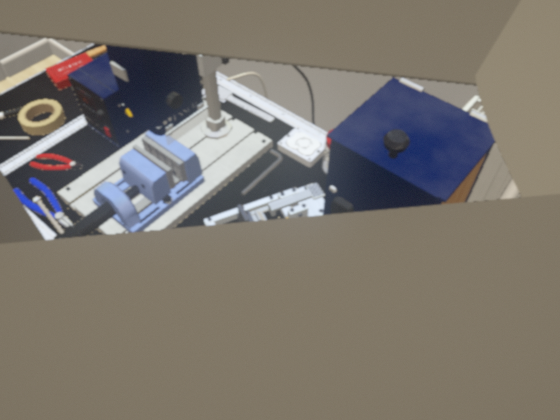

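jog_arm(steps=[[1,-0.04,0.04,0,0,0,0.13],[1,-0.09,0.08,0,0,0,0.26],[1,-0.14,0.11,0,0,0,0.4],[1,-0.19,0.14,0,0,0,0.52],[1,-0.25,0.15,0,0,0,0.65]])

```text
t: 1.7
tool_pos: [0.5275, 0.1822, 0.3728]
orientation: [2.65, 1.685, 0.001]
force: [0.5, 0.3, -0.2]
opening: 0.0002
```

```bash
python3 - <<'E'
from h import *
st()
to([.58,0.03,.36],down(np.radians(-25)))
E
```

```text
t 1.7 pos [0.5275 0.1822 0.3728] nest mm [-141.7  123.9] z [ 0.001 -0.    -1.   ] yawy -25.1 q [ 2.410e-01  2.000e-03  1.369e+00 -1.000e-03  1.769e+00  6.790e-01] F [ 0.5  0.3 -0.2] open 0.0002
t 1.7 pos [0.5275 0.1822 0.3728] shift [-0.1156  0.1121  0.0129] turn [ 0.001  0.    -0.002] deg 0.1
```

jog_arm(steps=[[1,-0.05,0.04,0,0,0,0],[1,-0.1,0.08,0,0,0,0],[1,-0.11,0.1,0,0,0,0]])

```text
t: 2.08
tool_pos: [0.572, 0.0374, 0.3729]
orientation: [2.652, 1.683, 0.0]
force: [-0.0, 0.9, -0.4]
opening: 0.0002
```

```bash
python3 - <<'E'
from h import *
st()
for n in("scene","side","wrist"): cv2.imwrite(f"pics/{n}2.png",getc(n)["image"][:,:,::-1])
E
```

```text
t 2.08 pos [0.572  0.0374 0.3729] nest mm [-40.2  11.5] z [ 0.001 -0.001 -1.   ] yawy -25.2 q [-2.400e-02  4.300e-02  1.328e+00 -1.000e-03  1.770e+00  4.160e-01] F [-0.   0.9 -0.4] open 0.0002
```

View pics/scene2.png

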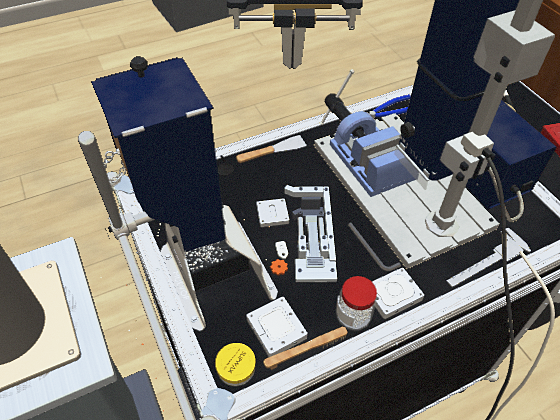

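View pics/side2.png

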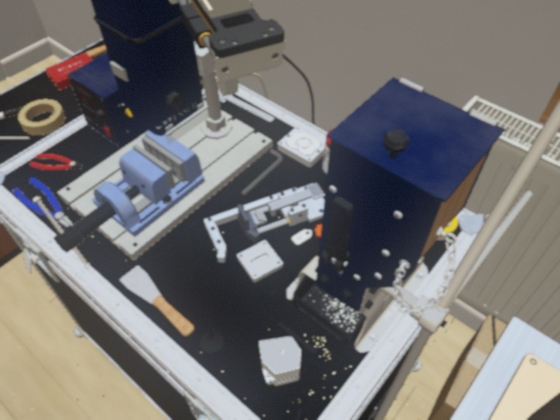

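View pics/wrist2.png

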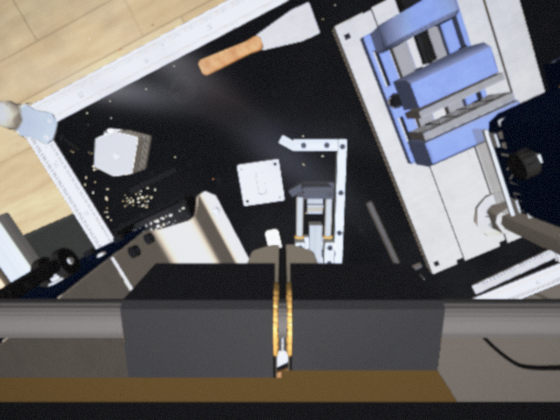

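```bash
python3 - <<'E'
from h import *
a=getc("scene");b=getc("side")
for x in (.55,.5,.4,.3):
  for z in (.4,.45,.5,.55,.6,.65):
    print(x,z,proj(a,[x,.03,z]).round(0),proj(b,[x,.03,z]).round(0))
E
```

```text
0.55 0.4 [[281.  48.]] [[243.  68.]]
0.55 0.45 [[282.  18.]] [[240.  30.]]
0.55 0.5 [[282. -15.]] [[237. -15.]]
0.55 0.55 [[283. -52.]] [[233. -67.]]
0.55 0.6 [[284. -93.]] [[ 229. -129.]]
0.55 0.65 [[ 284. -139.]] [[ 224. -203.]]
0.5 0.4 [[251.  57.]] [[275.  86.]]
0.5 0.45 [[250.  26.]] [[275.  47.]]
0.5 0.5 [[249.  -7.]] [[274.   2.]]
0.5 0.55 [[248. -44.]] [[274. -51.]]
0.5 0.6 [[246. -86.]] [[ 273. -115.]]
0.5 0.65 [[ 244. -133.]] [[ 273. -192.]]
0.4 0.4 [[188.  74.]] [[348. 124.]]
0.4 0.45 [[183.  44.]] [[353.  85.]]
0.4 0.5 [[178.  10.]] [[360.  40.]]
0.4 0.55 [[172. -28.]] [[367. -15.]]
0.4 0.6 [[166. -71.]] [[377. -82.]]
0.4 0.65 [[ 159. -119.]] [[ 388. -164.]]
0.3 0.4 [[119.  93.]] [[433. 170.]]
0.3 0.45 [[110.  62.]] [[446. 131.]]
0.3 0.5 [[101.  28.]] [[462.  85.]]
0.3 0.55 [[ 90. -11.]] [[482.  29.]]
0.3 0.6 [[ 78. -54.]] [[506. -41.]]
0.3 0.65 [[  64. -104.]] [[ 537. -129.]]
```

jog_arm(steps=[[1,0,0,0.05,0,0,0],[1,0,0,0.1,0,0,0],[1,0,0,0.16,0,0,0],[1,0,0,0.19,0,0,0],[1,0,0,0.2,0,0,0]])

```text
t: 2.95
tool_pos: [0.5696, 0.0429, 0.1704]
orientation: [-2.646, -1.689, 0.004]
force: [0.5, 0.2, 0.6]
opening: 0.0002
```

```bash
python3 - <<'E'
from h import *
st()
for n in("scene","side","wrist"): cv2.imwrite(f"pics/{n}3.png",getc(n)["image"][:,:,::-1])
E
```

```text
t 2.95 pos [0.5696 0.0429 0.1704] nest mm [-44.7  15.4] z [-0.004  0.    -1.   ] yawy -24.9 q [-0.015  0.093  1.642  0.     1.409  0.42 ] F [0.5 0.2 0.6] open 0.0002
```

View pics/scene3.png

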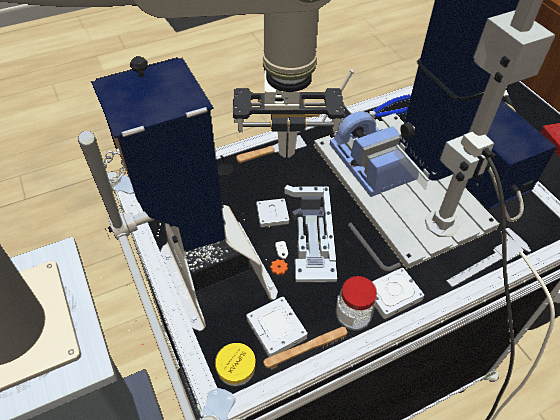

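View pics/side3.png

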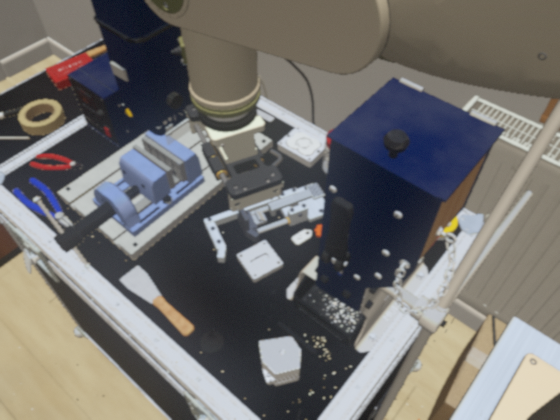

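View pics/wrist3.png

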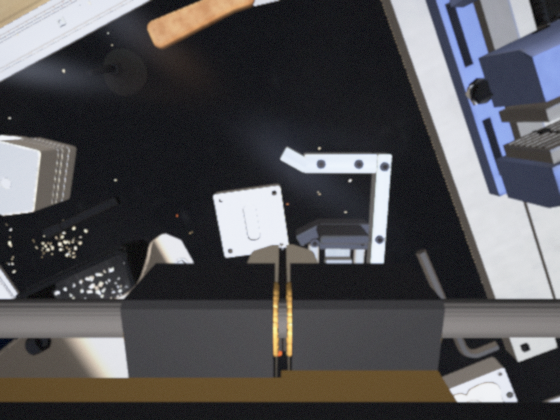

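```bash
python3 - <<'E'
import cv2
a=cv2.imread("pics/side3.png")[0:160,160:560];b=cv2.imread("pics/scene3.png")[0:120,30:430]
cv2.imwrite("pics/z3.png",cv2.vconcat([cv2.resize(a,None,fx=2,fy=2),cv2.resize(b,None,fx=2,fy=2)]))
E
```

```text
(no output)
```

View pics/z3.png

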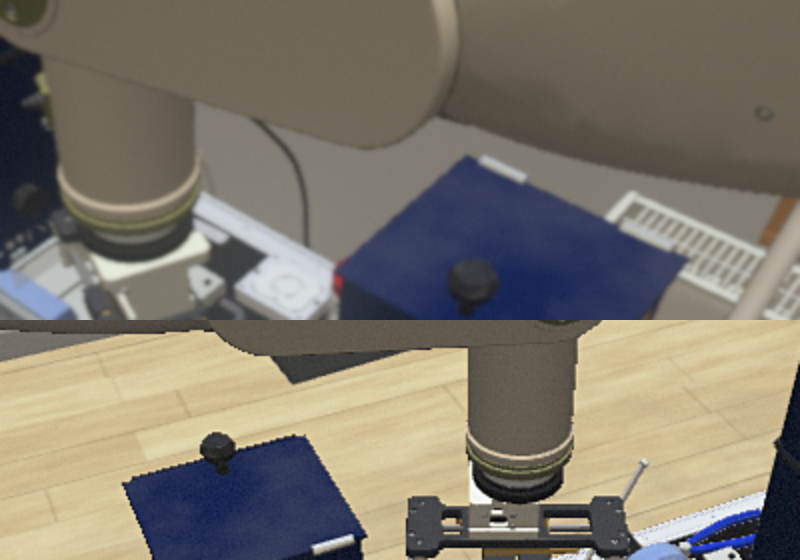

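```bash
cat >> h.py <<'E'
def tri(a,b,p,q):
    P=[c["mtx"]@np.linalg.inv(c["extrinsics"])[:3] for c in(a,b)]
    X=cv2.triangulatePoints(P[0],P[1],np.array(p,float),np.array(q,float));X=(X[:3]/X[3]).T
    return X.round(4), (proj(a,X)-p).round(1), (proj(b,X)-q).round(1)
E
python3 - <<'E'
from h import *
a=getc("scene");b=getc("side")
print("right",tri(a,b,[210,106],[392,78]))
print("back",tri(a,b,[181,58],[327,137]))
print("left",tri(a,b,[93,82],[456,192]))
print("knobtop",tri(a,b,[139,57],[397,132]))
E
```

```text
right (array([[ 0.4018, -0.0574,  0.4071]]), array([[ 0.5, -0.4]]), array([[0.7, 0.6]]))
back (array([[0.4025, 0.0636, 0.405 ]]), array([[-0.1,  0. ]]), array([[-0.1, -0.1]]))
left (array([[0.2702, 0.0514, 0.4116]]), array([[-1.8,  0.9]]), array([[-2.8, -2. ]]))
knobtop (array([[0.3395, 0.0446, 0.4366]]), array([[-0.5,  0.3]]), array([[-0.7, -0.6]]))
```

```bash
python3 - <<'E'
import cv2
a=cv2.imread("pics/side3.png")[240:360,240:380];b=cv2.imread("pics/scene3.png")[190:340,160:320]
cv2.imwrite("pics/z4a.png",cv2.resize(a,None,fx=5,fy=5));cv2.imwrite("pics/z4b.png",cv2.resize(b,None,fx=4,fy=4,interpolation=2))
E
```

```text
(no output)
```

View pics/z4a.png

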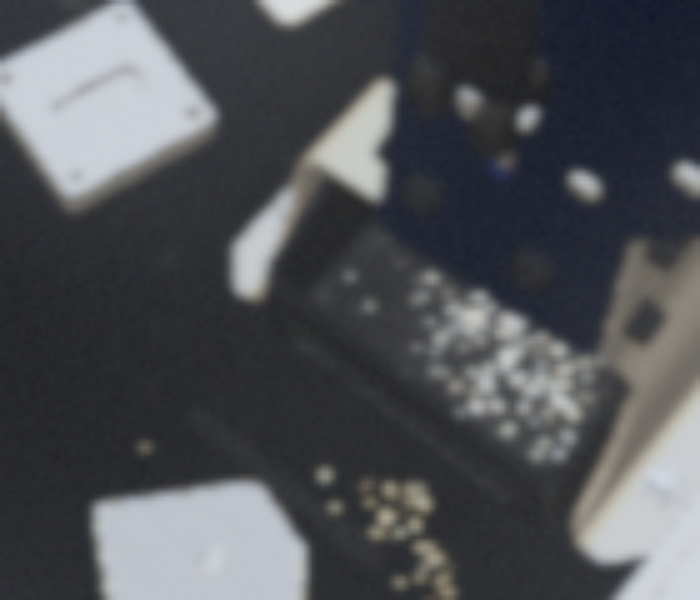

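View pics/z4b.png

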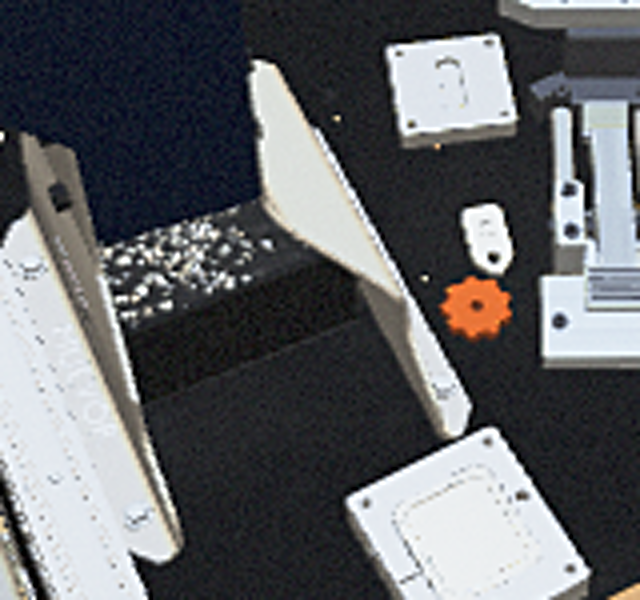

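```bash
python3 - <<'E'
from h import *
a=getc("scene");b=getc("side")
X=cast(a,[[240,222],[262,265],[277,292]],0.003);print(X.round(3),[ (w2n(x)*1e3).round() for x in X])
X=cast(b,[[288,298],[286,288],[299,275]],0.003);print(X.round(3),[ (w2n(x)*1e3).round() for x in X])
print(tri(a,b,[225,205],[303,272]),"panel top")
for h in(.05,.1,.15): print(h,cast(a,[225,206],h).round(3),cast(b,[[317,257],[303,272]],h).round(3))
print("knife",cast(a,[[238,157],[272,151],[305,140]],.006).round(3),cast(b,[[190,328],[155,300],[125,275]],.006).round(3))
print("plate nest",[(w2n(p)*1e3).round(1) for p in cast(a,np.array([[390,45],[497,37],[517,122],[402,135]])/4+[160,190],.012)])
E
```

```text
[[ 0.467  0.043  0.003]
 [ 0.464 -0.073  0.003]
 [ 0.464 -0.139  0.003]] [array([-138.,  -28.]), array([ -92., -134.]), array([ -64., -194.])]
[[0.451 0.058 0.003]
 [0.466 0.046 0.003]
 [0.465 0.012 0.003]] [array([-158.,  -20.]), array([-140.,  -25.]), array([-126.,  -57.])]
(array([[0.4378, 0.0392, 0.0767]]), array([[ 0., -0.]]), array([[0.1, 0. ]])) panel top
0.05 [[0.443 0.058 0.05 ]] [[ 0.448 -0.012  0.05 ]
 [ 0.447  0.026  0.05 ]]
0.1 [[0.431 0.018 0.1  ]] [[0.43  0.016 0.1  ]
 [0.43  0.051 0.1  ]]
0.15 [[ 0.418 -0.022  0.15 ]] [[0.412 0.043 0.15 ]
 [0.412 0.076 0.15 ]]
knife [[0.536 0.215 0.006]
 [0.615 0.199 0.006]
 [0.7   0.199 0.006]] [[0.536 0.204 0.006]
 [0.618 0.207 0.006]
 [0.695 0.209 0.006]]
plate nest [array([-101.9,   19.8]), array([-45.4,  24.9]), array([-36.5, -32.3]), array([-95.3, -40.1])]
```

```bash
python3 - <<'E'
from h import *
a=getc("scene");b=getc("side")
for n,p,z in(("vise left low",[352,158],.05),("vise front jaw lowR",[372,193],.04),("vise frontjaw topR",[428,150],.09),("slab near corner",[430,262],.02),("slab left corner",[315,140],.02),("jar",[358,290],.086)):
    X=cast(a,p,z)[0];print(n,X.round(3),(w2n(X)*1e3).round())
print(tri(a,b,[354,148],[160,197]),"viseblock nearest top corner?")
P=n2w(.005,.012)
th=np.radians(12);c,s=np.cos(TH),np.sin(TH)
def fwd(deg):
    t=np.radians(deg);nx=np.array([c,s,0]);z=-np.sin(t)*nx-np.cos(t)*np.array([0,0,1]);y=np.cos(t)*nx-np.sin(t)*np.array([0,0,1]);return R.from_matrix(np.c_[np.cross(y,z),y,z])
to([*P,.12],fwd(12));to([*P,.046],fwd(12))
E
```

```text
vise left low [0.742 0.065 0.05 ] [103. 108.]
vise front jaw lowR [ 0.733 -0.032  0.04 ] [136.  16.]
vise frontjaw topR [ 0.874 -0.015  0.09 ] [256.  91.]
slab near corner [ 0.752 -0.216  0.02 ] [ 229. -142.]
slab left corner [0.714 0.176 0.02 ] [ 30. 197.]
jar [ 0.567 -0.239  0.086] [  72. -241.]
(array([[0.747 , 0.0753, 0.0629]]), array([[-2. ,  2.1]]), array([[-2.7, -2.8]])) viseblock nearest top corner?
t 3.4 pos [0.5721 0.0412 0.1741] shift [-0.003   0.0466  0.0542] turn [ 0.212 -0.001 -0.001] deg 12.1
t 3.4 pos [0.5721 0.0412 0.1741] shift [-0.0031  0.0464  0.1282] turn [ 0.212 -0.001 -0.001] deg 12.1
```

jog_arm(steps=[[1,-0.003,0.03,0.0,0.1,0,0],[1,-0.003,0.046,0.02,0.175,0,0],[1,-0.003,0.046,0.05,0.175,0,0],[1,-0.003,0.046,0.07,0.175,0,0],[1,-0.003,0.046,0.07,0.175,0,0]])

```text
t: 4.03
tool_pos: [0.6112, 0.0193, 0.1026]
orientation: [-2.522, -1.606, 0.142]
force: [-1.0, 0.2, 0.0]
opening: 0.0007
```

```bash
python3 - <<'E'
from h import *
st()
A=getc("scene")["image"];B=getc("side")["image"];cv2.imwrite("pics/s4.png",cv2.vconcat([A[:,:,::-1][:300],B[:,:,::-1][:300]]))
cv2.imwrite("pics/w4.png",getc("wrist")["image"][:,:,::-1])
E
```

```text
t 4.03 pos [0.6112 0.0193 0.1026] nest mm [ 3.  11.6] z [-0.159  0.074 -0.985] yawy -25.0 q [-0.088  0.407  1.414  0.06   1.486  0.339] F [-1.   0.2  0. ] open 0.0007
```

View pics/s4.png

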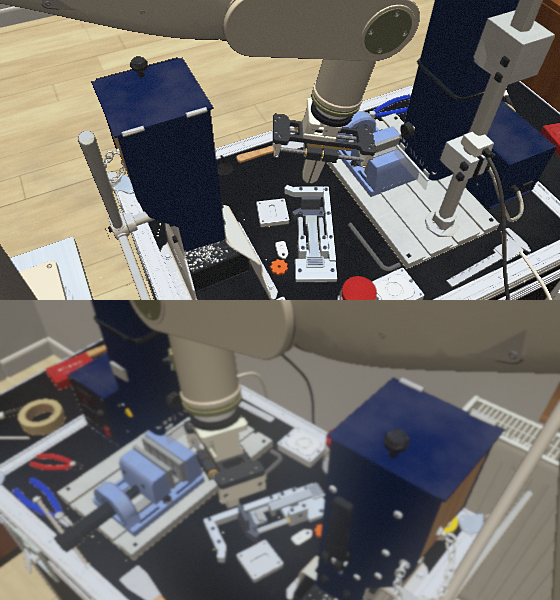

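View pics/w4.png

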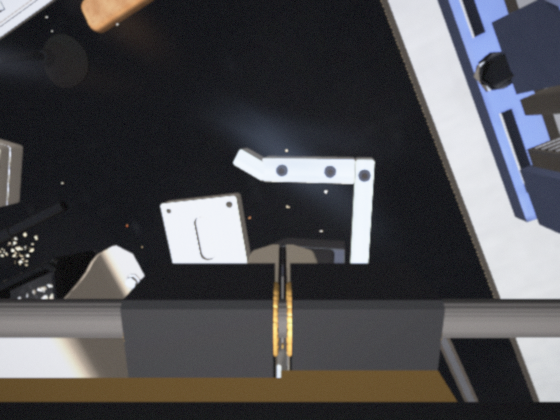

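jog_arm(steps=[[1,0,0.006,0.026,0,0,0],[1,0,0.011,0.05,0,0,0],[1,0,0.011,0.052,0,0,0]])

```text
t: 4.55
tool_pos: [0.6146, 0.0187, 0.0526]
orientation: [-2.524, -1.608, 0.136]
force: [-0.6, 0.2, 0.5]
opening: 0.0004
```

```bash
python3 - <<'E'
from h import *
st()
A=getc("scene")["image"];B=getc("side")["image"];cv2.imwrite("pics/s5.png",cv2.vconcat([A[:,:,::-1][:300],B[:,:,::-1][:300]]))
E
```

```text
t 4.55 pos [0.6146 0.0187 0.0526] nest mm [ 6.3 12.5] z [-0.154  0.074 -0.985] yawy -25.0 q [-0.088  0.464  1.437  0.061  1.402  0.333] F [-0.6  0.2  0.5] open 0.0004
```

View pics/s5.png

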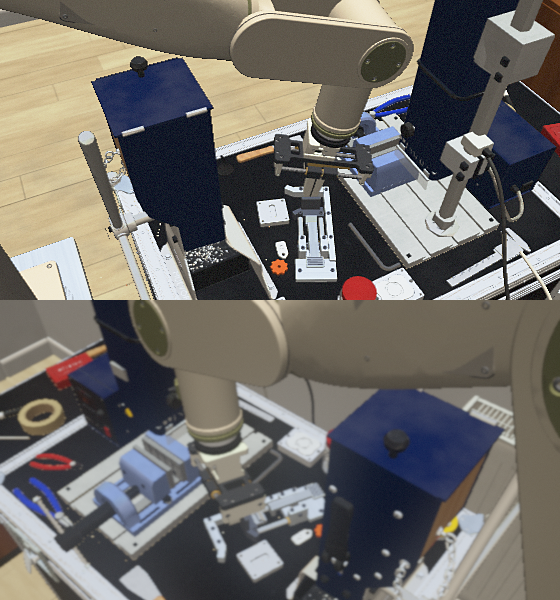

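jog_arm(steps=[[1,-0.01,0,0,0,0,0],[1,-0.02,0,0,0,0,0],[1,-0.03,0,0,0,0,0],[1,-0.04,0,0,0,0,0],[1,-0.05,0,0,0,0,0]])

```text
t: 5.28
tool_pos: [0.5965, -0.0251, 0.0562]
orientation: [-2.525, -1.61, 0.125]
force: [3.7, 10.8, 0.8]
opening: 0.0007
```

```bash
python3 - <<'E'
from h import *
st()
E
```

```text
t 5.28 pos [ 0.5965 -0.0251  0.0562] nest mm [  8.4 -34.8] z [-0.147  0.077 -0.986] yawy -24.9 q [-0.16   0.413  1.495  0.053  1.391  0.262] F [ 3.7 10.8  0.8] open 0.0007
```

jog_arm(steps=[[1,-0.005,-0.002,0.005,0,0,0],[1,-0.009,-0.002,0.006,0,0,0],[1,-0.012,-0.002,0.006,0,0,0],[1,-0.012,-0.002,0.006,0,0,0]])

```text
t: 5.78
tool_pos: [0.5934, -0.0306, 0.0545]
orientation: [-2.525, -1.613, 0.106]
force: [11.8, 21.8, 5.1]
opening: 0.0005
```

```bash
python3 - <<'E'
from h import *
st()
A=getc("scene")["image"][:,:,::-1][150:300,230:380];cv2.imwrite("pics/s6.png",cv2.resize(A,None,fx=4,fy=4,interpolation=2))
E
```

```text
t 5.78 pos [ 0.5934 -0.0306  0.0545] nest mm [  7.9 -41.1] z [-0.136  0.083 -0.987] yawy -24.8 q [-0.174  0.4    1.516  0.059  1.376  0.245] F [11.8 21.8  5.1] open 0.0005
```

View pics/s6.png

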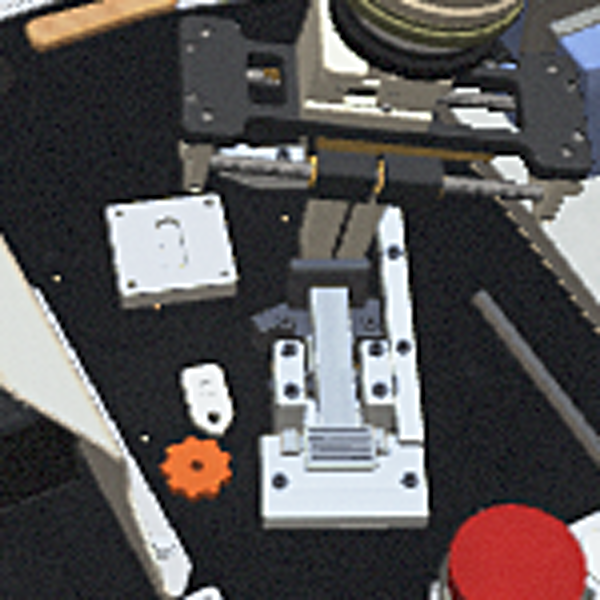

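jog_arm(steps=[[1,-0.008,0,0,0,0,0],[1,-0.012,0,0,0,0,0],[1,-0.012,0,0,0,0,0]])

```text
t: 6.2
tool_pos: [0.593, -0.0312, 0.0549]
orientation: [-2.517, -1.614, 0.08]
force: [25.4, 45.0, -19.1]
opening: 0.0003
```

```bash
python3 - <<'E'
from h import *
st()
E
```

```text
t 6.2 pos [ 0.593  -0.0312  0.0549] nest mm [  7.8 -41.9] z [-0.126  0.098 -0.987] yawy -24.5 q [-0.184  0.39   1.527  0.075  1.367  0.226] F [ 25.4  45.  -19.1] open 0.0003
```

jog_arm(steps=[[1,0.012,0,0,0,0,0],[1,0.022,0,0,0,0,0],[1,0.035,0,0,0,0,0],[1,0.035,-0.02,-0.06,0,0,0],[1,0.035,-0.03,-0.12,0,0,0]])

```text
t: 6.82
tool_pos: [0.5945, 0.001, 0.1799]
orientation: [-2.516, -1.612, 0.084]
force: [0.5, -0.3, -0.6]
opening: 0.0003
```

```bash
python3 - <<'E'
from h import *
st()
A=getc("scene")["image"][:,:,::-1][150:300,230:380];cv2.imwrite("pics/s7.png",cv2.resize(A,None,fx=4,fy=4,interpolation=2))
A=getc("side")["image"][:,:,::-1][150:300,180:380];cv2.imwrite("pics/s7b.png",cv2.resize(A,None,fx=4,fy=4,interpolation=2))
E
```

```text
t 6.83 pos [0.5945 0.001  0.1799] nest mm [ -4.4 -12. ] z [-0.129  0.097 -0.987] yawy -24.5 q [-0.133  0.274  1.431  0.08   1.578  0.293] F [ 0.5 -0.3 -0.6] open 0.0003
```

View pics/s7.png

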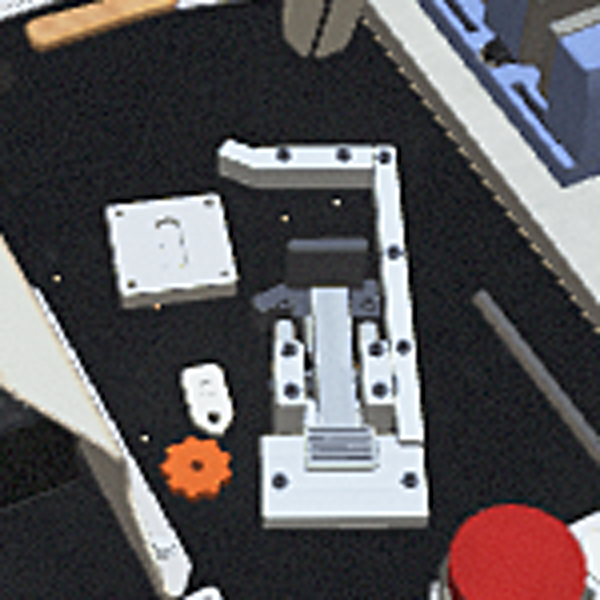

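View pics/s7b.png

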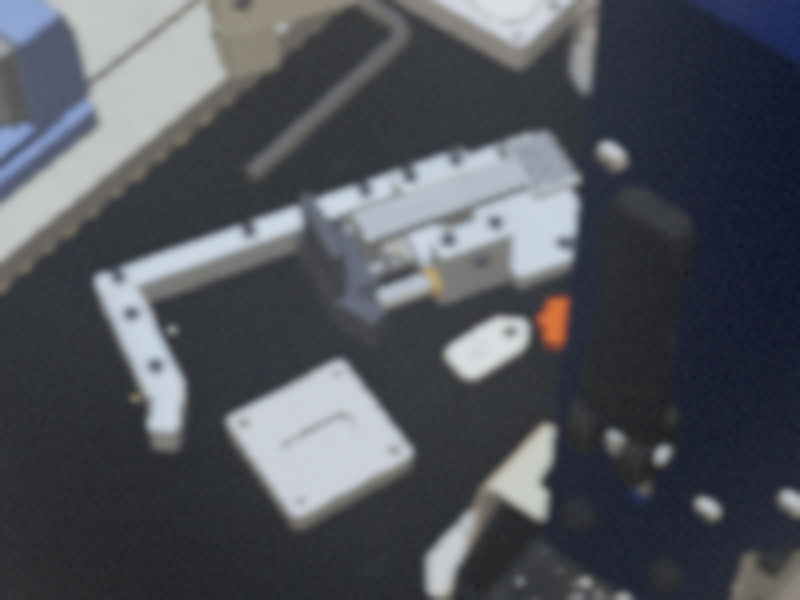

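```bash
cat >> h.py <<'E'
def side(yaw,tilt): # tool y horizontal at yaw deg, body leaning toward yaw+90 by tilt
    a=np.radians(yaw);t=np.radians(tilt);y=np.array([np.cos(a),np.sin(a),0]);u=np.array([-y[1],y[0],0]);k=np.array([0,0,1.])
    z=-np.sin(t)*u-np.cos(t)*k;return R.from_matrix(np.c_[np.cross(y,z),y,z])
E
python3 - <<'E'
from h import *
b=getc("side");a=getc("scene")
for n,p,z in(("tray corner",[300,305],.03),("tray R",[365,330],.03),("block top near",[260,340],.05),("block TR",[297,338],.05),("block bot",[268,383],.0)): print(n,cast(b,p,z).round(3))
# plate re-measure from scene7/side7
print([cast(a,np.array(p)/4+[230,150],.012)[0,:2].round(4) for p in ([106,207],[220,196],[237,288],[122,300])])
print([cast(b,np.array(p)/4+[180,150],.012)[0,:2].round(4) for p in ([342,360],[413,452],[298,520],[226,420])])
to([.52,.10,.25],side(-20,33)); to([.488,.065,.12],side(-20,33));to([.488,.065,.02],side(-20,33))
E
```

```text
tray corner [[0.42  0.067 0.03 ]]
tray R [[0.316 0.035 0.03 ]]
block top near [[0.423 0.159 0.05 ]]
block TR [[0.383 0.121 0.05 ]]
block bot [[0.384 0.187 0.   ]]
[array([0.5172, 0.0707]), array([0.5747, 0.0517]), array([ 0.5551, -0.0073]), array([0.499, 0.011])]
[array([ 0.5546, -0.0017]), array([0.4985, 0.015 ]), array([0.514 , 0.0729]), array([0.5724, 0.0559])]
t 7.03 pos [5.973e-01 4.000e-04 1.820e-01] shift [ 0.0604 -0.1206 -0.0482] turn [-0.169 -0.618 -0.037] deg 36.8
t 7.03 pos [5.973e-01 4.000e-04 1.820e-01] shift [ 0.0104 -0.1155  0.0807] turn [-0.169 -0.618 -0.037] deg 36.8
t 7.03 pos [5.973e-01 4.000e-04 1.820e-01] shift [ 0.0066 -0.1005  0.1795] turn [-0.169 -0.618 -0.037] deg 36.8
```

```bash
python3 - <<'E'
from h import *
w=getc("wrist")
from scipy.spatial.transform import Rotation as R
T=np.eye(4);T[:3,:3]=R.from_rotvec([-2.646,-1.689,.004]).as_matrix();T[:3,3]=[.5696,.0429,.1704]
E=T@w["tool_from_camera"]
print("bot",cast(w,[[75,148],[68,207]],0,E).round(3))
for h in(.03,.04,.05,.06,.07): print(h,cast(w,[[42,138],[38,208]],h,E).round(3)[:,:2])
print("check nest corner outer, inner corner, kink",[(w2n(x)*1e3).round(1) for x in cast(w,[[391,154],[371,172]],.018,E)])
E
```

```text
bot [[0.42  0.161 0.   ]
 [0.385 0.118 0.   ]]
0.03 [[0.417 0.173]
 [0.381 0.126]]
0.04 [[0.423 0.171]
 [0.389 0.126]]
0.05 [[0.43  0.168]
 [0.396 0.125]]
0.06 [[0.436 0.166]
 [0.404 0.124]]
0.07 [[0.442 0.164]
 [0.411 0.123]]
check nest corner outer, inner corner, kink [array([45.8, 56.2]), array([30., 41.])]
```

jog_arm(steps=[[1,0.01,-0.02,-0.05,-0.04,-0.14,-0.01],[1,0.03,-0.05,-0.05,-0.08,-0.28,-0.02],[1,0.05,-0.09,-0.05,-0.13,-0.42,-0.03],[1,0.06,-0.12,-0.05,-0.17,-0.565,-0.037],[1,0.06,-0.12,-0.05,-0.17,-0.565,-0.037]])

```text
t: 7.7
tool_pos: [0.5171, 0.1026, 0.2467]
orientation: [2.27, 1.597, -0.619]
force: [0.3, 0.2, -1.7]
opening: 0.0006
```

```bash
python3 - <<'E'
from h import *
st()
to([.488,.065,.1],side(-20,30)); to([.488,.065,.02],side(-20,30))
E
```

```text
t 7.7 pos [0.5171 0.1026 0.2467] nest mm [-117.5   47.4] z [-0.175 -0.473 -0.863] yawy -19.8 q [ 0.362  0.261  1.405 -0.404  1.821  0.674] F [ 0.3  0.2 -1.7] open 0.0006
t 7.7 pos [0.5171 0.1026 0.2467] shift [ 0.035  -0.014   0.1495] turn [-0.003  0.005  0.005] deg 0.5
t 7.7 pos [0.5171 0.1026 0.2467] shift [ 0.0754 -0.0136  0.2186] turn [-0.003  0.005  0.005] deg 0.5
```

```bash
python3 - <<'E'
from h import *
a=getc("scene");b=getc("side")
for D in(.2,.23,.26,.3,.34,.38): print(D,proj(a,np.array([.6112,.0193,.1026])-D*np.array([-.159,.074,-.985])).round(0),proj(b,np.array([.5171,.1026,.2467])-D*np.array([-.175,-.473,-.863])).round())
cv2.imwrite("pics/a8.png",cv2.vconcat([a["image"][:,:,::-1][:300],b["image"][:,:,::-1][:300]]))
E
```

```text
0.2 [[337.  94.]] [[124. 130.]]
0.23 [[342.  80.]] [[101. 115.]]
0.26 [[347.  65.]] [[76. 98.]]
0.3 [[354.  43.]] [[38. 72.]]
0.34 [[362.  20.]] [[-7. 41.]]
0.38 [[370.  -5.]] [[-60.   5.]]
```

View pics/a8.png

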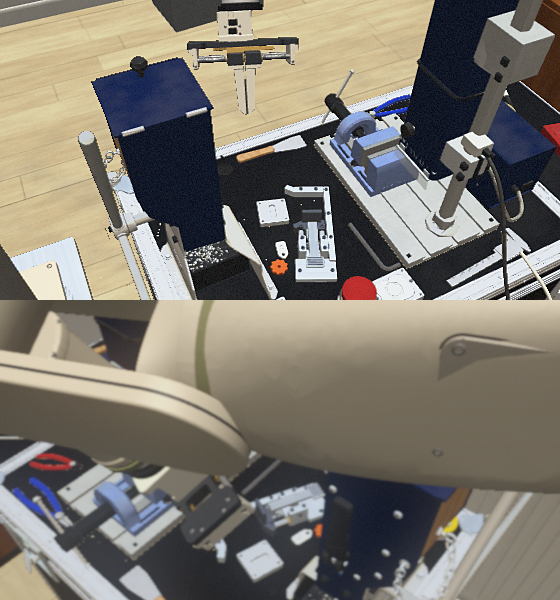

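jog_arm(steps=[[1,0.012,-0.005,0.05,0,0,0],[1,0.024,-0.01,0.1,0,0,0],[1,0.035,-0.014,0.15,0,0,0],[1,0.035,-0.014,0.15,0,0,0]])

```text
t: 8.3
tool_pos: [0.4865, 0.0593, 0.0968]
orientation: [2.279, 1.591, -0.628]
force: [-0.4, 0.4, -0.1]
opening: 0.0005
```

```bash
python3 - <<'E'
from h import *
st()
a=getc("scene");b=getc("side")
cv2.imwrite("pics/a9.png",cv2.vconcat([a["image"][:,:,::-1][:300],b["image"][:,:,::-1][:300]]))
to([.488,.065,.02],side(-20,30))
E
```

```text
t 8.3 pos [0.4865 0.0593 0.0968] nest mm [-127.    -4.8] z [-0.184 -0.471 -0.863] yawy -20.3 q [ 0.309  0.29   1.658 -0.404  1.549  0.744] F [-0.4  0.4 -0.1] open 0.0005
t 8.4 pos [0.4908 0.0615 0.1017] shift [ 0.043  -0.0037  0.0696] turn [-0.004  0.001 -0.002] deg 0.3
```

View pics/a9.png

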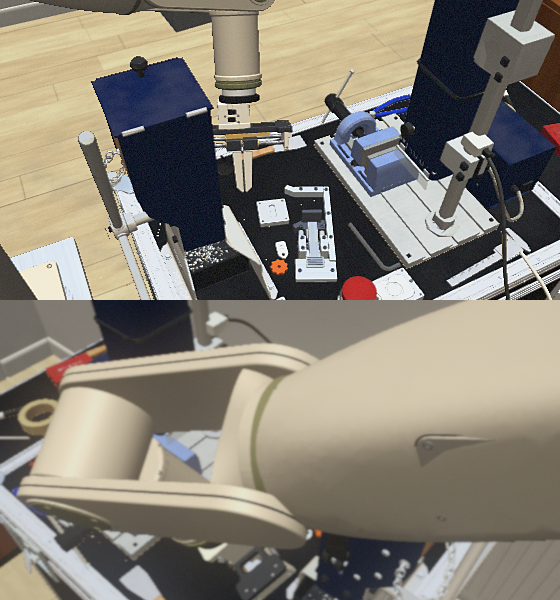

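jog_arm(steps=[[1,0.015,-0.001,0.025,0,0,0],[1,0.03,-0.003,0.05,0,0,0],[1,0.042,-0.004,0.067,0,0,0],[1,0.042,-0.004,0.068,0,0,0]])

```text
t: 8.9
tool_pos: [0.488, 0.0652, 0.0219]
orientation: [2.279, 1.59, -0.615]
force: [-0.9, 1.4, 0.2]
opening: 0.0002
```

```bash
python3 - <<'E'
from h import *
st()
a=getc("scene")
A=a["image"][:,:,::-1][150:300,190:340];cv2.imwrite("pics/a10.png",cv2.resize(A,None,fx=4,fy=4,interpolation=2))
A=getc("wrist")["image"][:,:,::-1];cv2.imwrite("pics/w10.png",A)
cv2.imwrite("pics/b10.png",getc("side")["image"][:,:,::-1])
st()
E
```

```text
t 8.9 pos [0.488  0.0652 0.0219] nest mm [-128.1    1.2] z [-0.176 -0.469 -0.865] yawy -20.2 q [ 0.318  0.399  1.677 -0.406  1.426  0.804] F [-0.9  1.4  0.2] open 0.0002
t 9.05 pos [0.4889 0.0654 0.0233] nest mm [-127.3    1.7] z [-0.173 -0.469 -0.866] yawy -20.2 q [ 0.318  0.397  1.676 -0.406  1.426  0.804] F [-0.1 -0.4 -0.1] open 0.0006
```

View pics/a10.png

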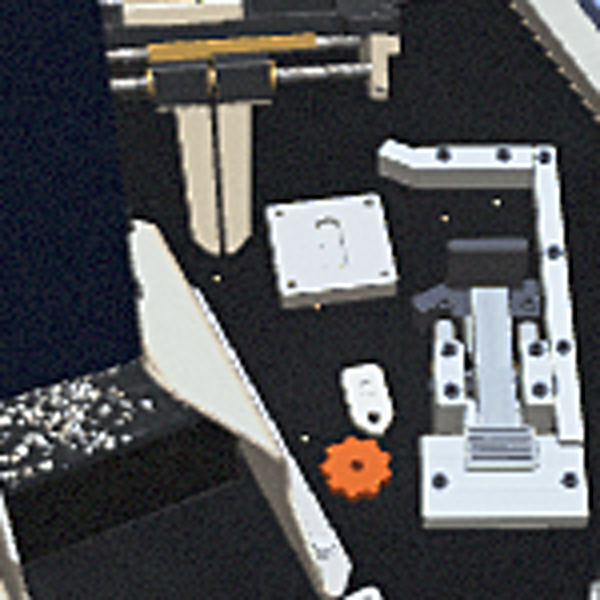

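View pics/w10.png

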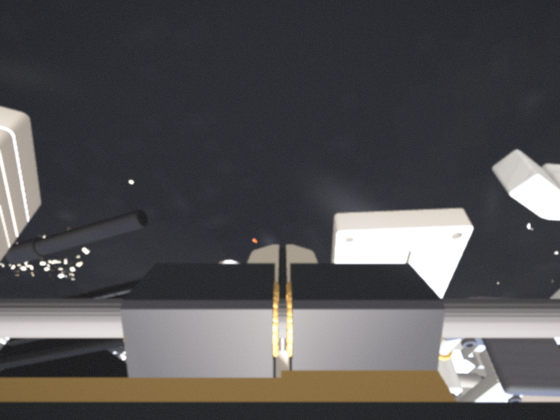

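View pics/b10.png

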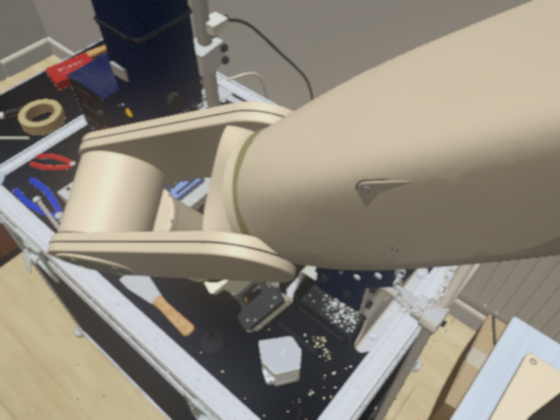

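```bash
python3 - <<'E'
from h import *
to([*n2w(-.127,.002),.019],side(-20,30))
to([*n2w(-.082,.008),.019],side(-21,30))
E
```

```text
t 9.05 pos [0.4889 0.0654 0.0233] shift [0.0024 0.0003 0.0036] turn [-0.003  0.    -0.003] deg 0.2
t 9.05 pos [0.4889 0.0654 0.0233] shift [0.0043 0.0457 0.0025] turn [0.006 0.    0.012] deg 0.8
```

jog_arm(steps=[[1,0.002,0.002,0.0035,0,0,0],[1,0.003,0.013,0.0035,0,0,0],[1,0.004,0.024,0.003,0,0,0.005],[1,0.004,0.035,0.003,0,0,0.01],[1,0.004,0.046,0.0025,0,0,0.012]])

```text
t: 9.68
tool_pos: [0.533, 0.053, 0.0189]
orientation: [2.29, 1.576, -0.608]
force: [-8.0, 15.7, 7.4]
opening: 0.0004
```

```bash
python3 - <<'E'
from h import *
st()
a=getc("scene")
A=a["image"][:,:,::-1][150:300,190:340];cv2.imwrite("pics/a11.png",cv2.resize(A,None,fx=4,fy=4,interpolation=2))
st()
E
```

```text
t 9.68 pos [0.533  0.053  0.0189] nest mm [-82.1   9.1] z [-0.175 -0.466 -0.867] yawy -20.9 q [ 0.276  0.486  1.566 -0.417  1.431  0.772] F [-8.  15.7  7.4] open 0.0004
t 9.72 pos [0.5343 0.0526 0.0193] nest mm [-80.8   9.3] z [-0.173 -0.466 -0.867] yawy -20.9 q [ 0.276  0.486  1.564 -0.418  1.431  0.772] F [-4.5  9.1  4.1] open 0.0001
```

View pics/a11.png

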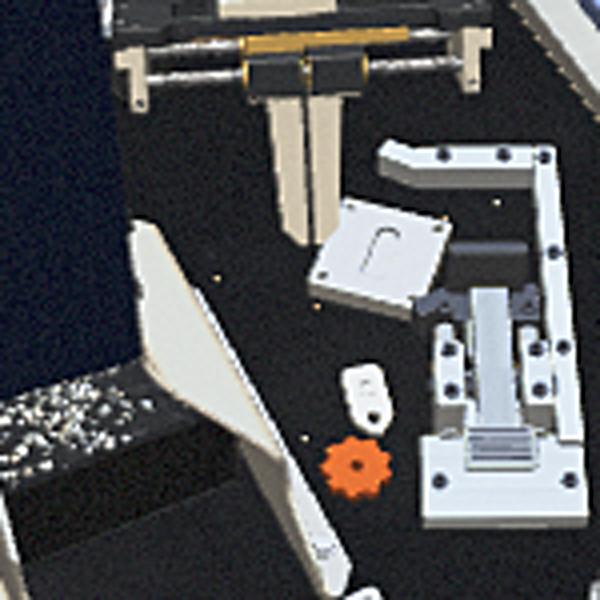

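```bash
cat >> h.py <<'E'
def plate(c,px,f,off,z=.012):
    X=cast(c,np.array(px,float)/f+off,z)[:,:2];N=np.array([w2n(x)*1e3 for x in X])
    loc=np.array([[-30,30],[30,30],[30,-30],[-30,-30]],float)
    M,_=cv2.estimateAffinePartial2D(loc,N);print("corners",N.round(1).tolist(),"centre",M[:,2].round(1),"yaw rel nest",np.degrees(np.arctan2(M[1,0],M[0,0])).round(1),"scale",np.hypot(*M[:,0]).round(3))
E
python3 - <<'E'
from h import *
a=getc("scene")
plate(a,[[345,202],[450,220],[418,305],[308,288]],4,[190,150])
E
```

```text
corners [[-62.4, 21.5], [-7.5, 8.7], [-26.3, -47.2], [-82.0, -35.7]] centre [-41.4 -12.3] yaw rel nest -13.2 scale 0.939
```

```bash
python3 - <<'E'
from h import *
st()
to([*n2w(-.107,.009),.021],side(-21,30))
to([*n2w(-.107,-.018),.020],side(-25,30))
E
```

```text
t 9.78 pos [0.5341 0.0526 0.0193] nest mm [-80.9   9.2] z [-0.173 -0.467 -0.867] yawy -20.9 q [ 0.276  0.486  1.564 -0.418  1.431  0.773] F [-2.1  7.7  4.3] open 0.0005
t 9.78 pos [0.5341 0.0526 0.0193] shift [ 0.0006 -0.026  -0.0024] turn [ 0.006 -0.002 -0.001] deg 0.4
t 9.78 pos [0.5341 0.0526 0.0193] shift [-0.0223 -0.0279  0.0119] turn [ 0.041 -0.003  0.06 ] deg 4.2
```

jog_arm(steps=[[1,0,-0.012,-0.001,0,0,0],[1,0,-0.026,-0.002,0,0,0],[1,-0.012,-0.028,0.005,0.02,0,0.03],[1,-0.022,-0.028,0.011,0.04,0,0.06],[1,-0.022,-0.028,0.012,0.04,0,0.06]])

```text
t: 10.4
tool_pos: [0.499, 0.0377, 0.0198]
orientation: [2.358, 1.498, -0.628]
force: [-0.0, 0.5, 0.5]
opening: 0.0001
```

```bash
python3 - <<'E'
from h import *
st()
a=getc("scene")
A=a["image"][:,:,::-1][150:300,190:340];cv2.imwrite("pics/a12.png",cv2.resize(A,None,fx=4,fy=4,interpolation=2))
to([*n2w(-.086,-.018),.0195],side(-25,30))
E
```

```text
t 10.4 pos [0.499  0.0377 0.0198] nest mm [-106.5  -19.1] z [-0.211 -0.451 -0.867] yawy -25.1 q [ 0.253  0.424  1.647 -0.398  1.432  0.82 ] F [-0.   0.5  0.5] open 0.0001
t 10.45 pos [0.4991 0.0381 0.0197] shift [ 0.0007  0.0206 -0.0002] turn [-0.    -0.003 -0.002] deg 0.2
```

View pics/a12.png

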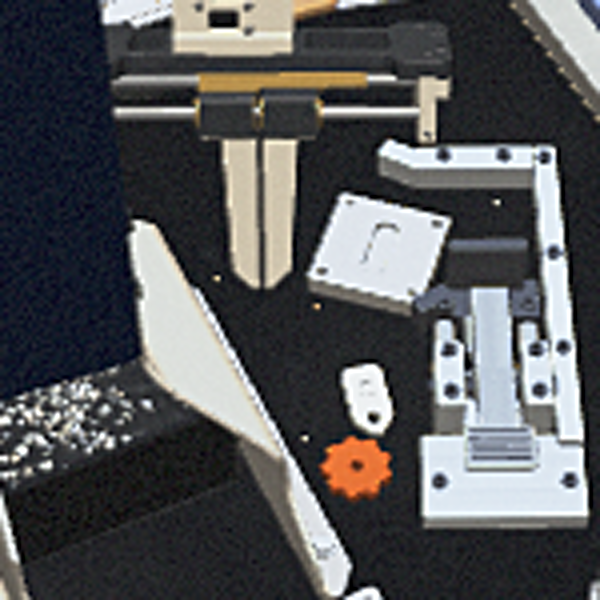

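jog_arm(steps=[[1,0,0.008,0,0,0,0],[1,0,0.013,0,0,0,0],[1,0,0.018,0,0,0,0],[1,0,0.023,0,0,0,0]])

```text
t: 10.95
tool_pos: [0.517, 0.0301, 0.0192]
orientation: [2.361, 1.501, -0.636]
force: [-19.8, 15.2, 13.4]
opening: 0.0006
```

```bash
python3 - <<'E'
from h import *
st()
a=getc("scene")
A=a["image"][:,:,::-1][150:300,190:340];cv2.imwrite("pics/a13.png",cv2.resize(A,None,fx=4,fy=4,interpolation=2))
E
```

```text
t 10.95 pos [0.517  0.0301 0.0192] nest mm [-87.  -18.4] z [-0.217 -0.449 -0.867] yawy -25.2 q [ 0.232  0.462  1.597 -0.401  1.441  0.795] F [-19.8  15.2  13.4] open 0.0006
```

View pics/a13.png

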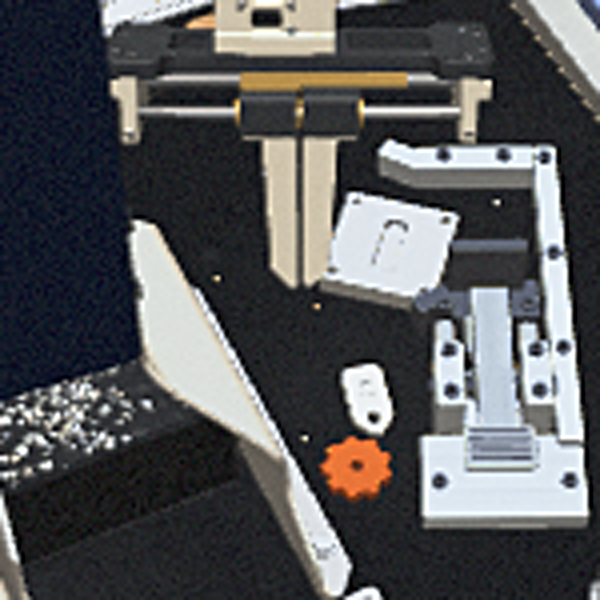

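```bash
python3 - <<'E'
from h import *
a=getc("scene")
plate(a,[[350,193],[459,213],[428,298],[320,280]],4,[190,150])
a2=cv2.imread("pics/a13.png")[120:340,240:560];cv2.imwrite("pics/a13z.png",cv2.resize(a2,None,fx=2.4,fy=2.4))
E
```

```text
corners [[-59.7, 27.8], [-2.6, 13.4], [-21.1, -42.7], [-75.9, -30.6]] centre [-38.8  -8.6] yaw rel nest -14.4 scale 1.001
```

View pics/a13z.png

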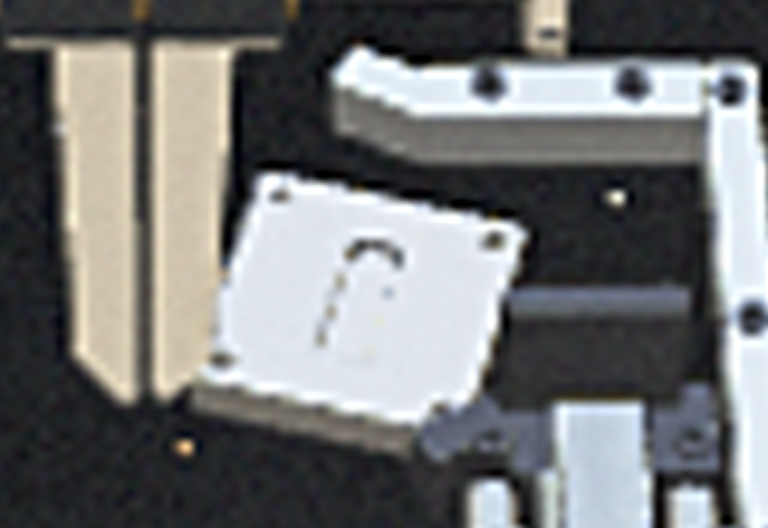

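jog_arm(steps=[[1,0.001,0.006,0,0,0,0],[1,0.002,0.01,0,0,0,0],[1,0.003,0.014,0,0,0,0]])

```text
t: 11.42
tool_pos: [0.5268, 0.0281, 0.0187]
orientation: [2.363, 1.502, -0.648]
force: [0.9, 1.6, -1.2]
opening: 0.0002
```

```bash
python3 - <<'E'
from h import *
st()
a=getc("scene")
A=a["image"][:,:,::-1][170:250,240:340];cv2.imwrite("pics/a14.png",cv2.resize(A,None,fx=7,fy=7,interpolation=2))
E
```

```text
t 11.43 pos [0.5268 0.0281 0.0187] nest mm [-77.2 -16. ] z [-0.226 -0.448 -0.865] yawy -25.3 q [ 0.224  0.491  1.561 -0.4    1.454  0.783] F [ 0.9  1.6 -1.2] open 0.0002
```

View pics/a14.png

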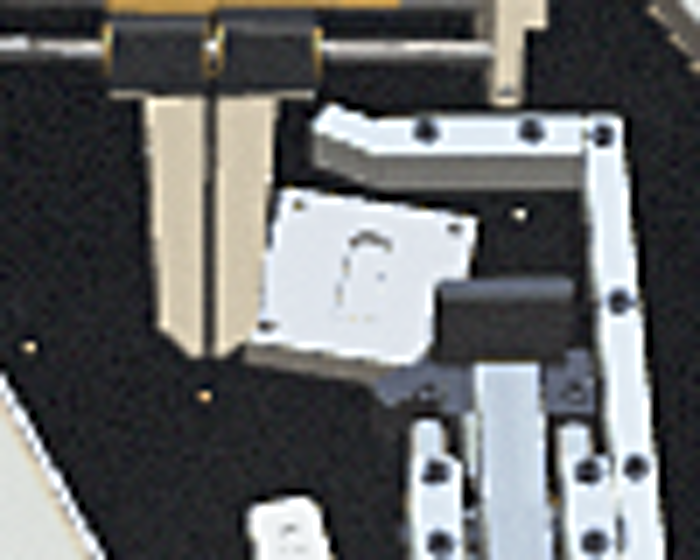

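jog_arm(steps=[[1,0,0.005,-0.0,0,0,0],[1,0,0.009,0,0,0,0],[1,0,0.013,0,0,0,0]])

```text
t: 11.85
tool_pos: [0.5416, 0.0216, 0.0179]
orientation: [2.361, 1.502, -0.641]
force: [-3.0, -0.3, -0.1]
opening: 0.0004
```

```bash
python3 - <<'E'
from h import *
st()
a=getc("scene")
A=a["image"][:,:,::-1][170:250,240:340];cv2.imwrite("pics/a15.png",cv2.resize(A,None,fx=7,fy=7,interpolation=2))
E
```

```text
t 11.85 pos [0.5416 0.0216 0.0179] nest mm [-61.1 -15.7] z [-0.221 -0.449 -0.866] yawy -25.2 q [ 0.21   0.515  1.528 -0.407  1.452  0.769] F [-3.  -0.3 -0.1] open 0.0004
```

View pics/a15.png

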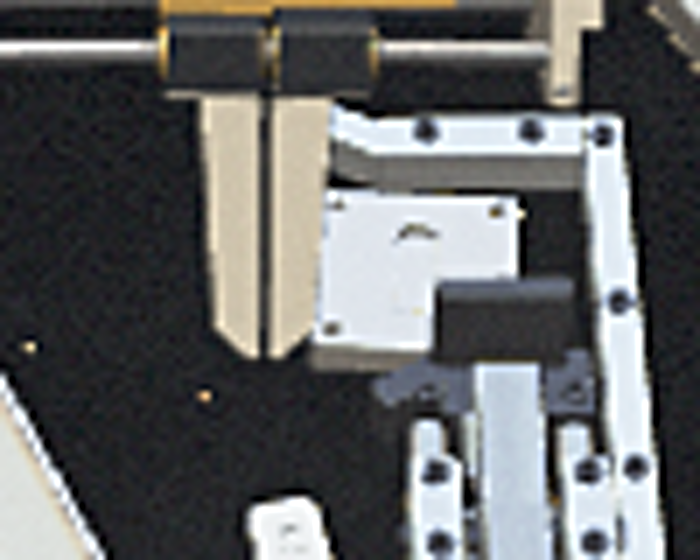

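```bash
python3 - <<'E'
from h import *
a=getc("scene")
X=cast(a,np.array([[326,198],[518,196],[315,345]])/7+[240,170],.012)
print([(w2n(x)*1e3).round(1) for x in X]); st()
E
```

```text
[array([-40.5,  27.5]), array([17.7, 27.8]), array([-45.1, -29. ])]
t 11.95 pos [0.5419 0.0214 0.018 ] nest mm [-60.7 -15.7] z [-0.22  -0.449 -0.866] yawy -25.2 q [ 0.21   0.515  1.528 -0.407  1.452  0.77 ] F [-0.  -0.   0.6] open 0.0007
```

jog_arm(steps=[[1,0,-0.006,0,0,0,0],[1,0.008,-0.006,-0.005,0,0,0],[1,0.016,-0.005,-0.0095,0,0,0],[1,0.016,0.0,-0.0095,0,0,0],[1,0.016,0.005,-0.0095,0,0,0]])

```text
t: 12.58
tool_pos: [0.5545, 0.0363, 0.0182]
orientation: [2.361, 1.502, -0.64]
force: [-2.7, 1.6, 1.5]
opening: 0.0003
```

```bash
python3 - <<'E'
from h import *
st()
E
```

```text
t 12.57 pos [0.5545 0.0363 0.0182] nest mm [-55.6   3. ] z [-0.221 -0.449 -0.866] yawy -25.2 q [ 0.227  0.553  1.475 -0.4    1.472  0.778] F [-2.7  1.6  1.5] open 0.0003
```

jog_arm(steps=[[1,0,0.005,0,0,0,0],[1,0,0.009,0,0,0,0],[1,0,0.013,0,0,0,0],[1,0,0.016,0,0,0,0]])

```text
t: 13.08
tool_pos: [0.569, 0.0293, 0.018]
orientation: [2.362, 1.502, -0.641]
force: [-8.0, 3.1, 5.8]
opening: 0.0006
```

```bash
python3 - <<'E'
from h import *
st()
a=getc("scene")
A=a["image"][:,:,::-1][170:250,240:340];cv2.imwrite("pics/a16.png",cv2.resize(A,None,fx=7,fy=7,interpolation=2))
E
```

```text
t 13.07 pos [0.569  0.0293 0.018 ] nest mm [-39.6   2.8] z [-0.221 -0.449 -0.866] yawy -25.2 q [ 0.212  0.58   1.436 -0.405  1.478  0.761] F [-8.   3.1  5.8] open 0.0006
```

View pics/a16.png

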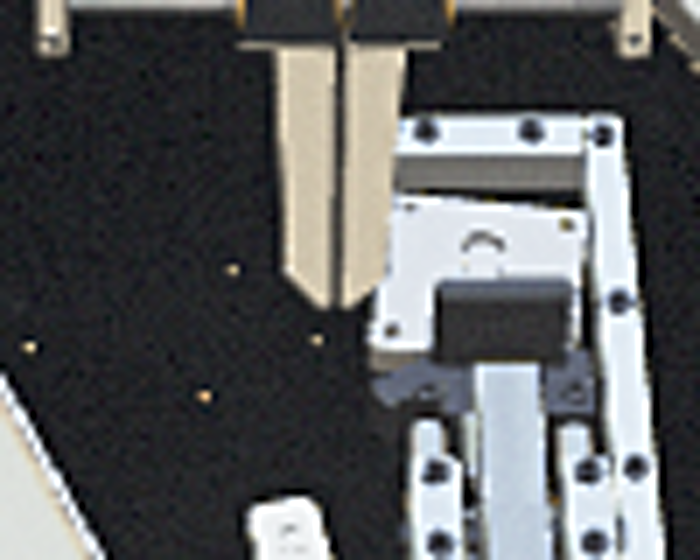

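jog_arm(steps=[[1,0,-0.008,0,0,0,0],[1,-0.008,-0.01,0.005,0,0,0],[1,-0.015,-0.01,0.009,0,0,0],[1,-0.015,-0.006,0.009,0,0,0],[1,-0.015,-0.003,0.009,0,0,0]])

```text
t: 13.75
tool_pos: [0.559, 0.0144, 0.0179]
orientation: [2.363, 1.502, -0.641]
force: [-5.4, 0.3, 0.4]
opening: 0.0004
```

```bash
python3 - <<'E'
from h import *
st()
E
```

```text
t 13.75 pos [0.559  0.0144 0.0179] nest mm [-42.3 -14.8] z [-0.221 -0.448 -0.866] yawy -25.3 q [ 0.193  0.549  1.48  -0.412  1.459  0.751] F [-5.4  0.3  0.4] open 0.0004
```

jog_arm(steps=[[1,0,0.003,0,0,0,0],[1,0,0.006,0,0,0,0],[1,0,0.006,0,0,0,0]])

```text
t: 14.12
tool_pos: [0.5603, 0.012, 0.0175]
orientation: [2.365, 1.501, -0.655]
force: [-17.7, 3.9, 11.4]
opening: 0.0002
```

```bash
python3 - <<'E'
from h import *
st()
a=getc("scene")
A=a["image"][:,:,::-1][170:250,240:340];cv2.imwrite("pics/a17.png",cv2.resize(A,None,fx=7,fy=7,interpolation=2))
E
```

```text
t 14.12 pos [0.5603 0.012  0.0175] nest mm [-40.1 -16.5] z [-0.231 -0.449 -0.863] yawy -25.5 q [ 0.189  0.56   1.467 -0.411  1.469  0.745] F [-17.7   3.9  11.4] open 0.0002
```

View pics/a17.png

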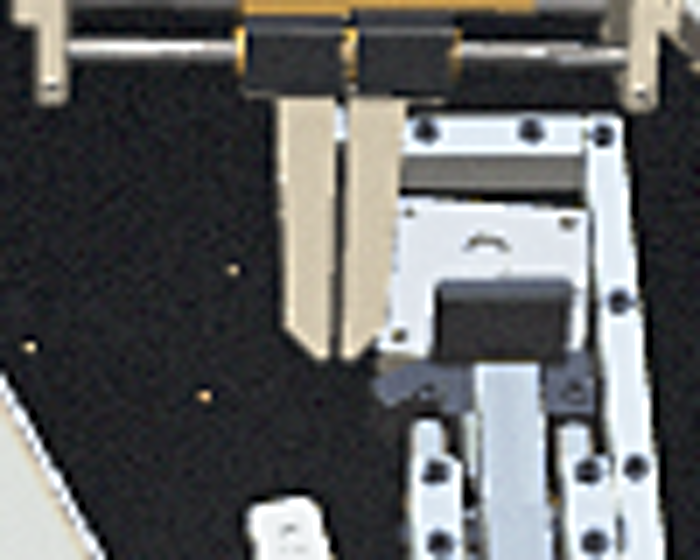

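```bash
python3 - <<'E'
from h import *
a=getc("scene");b=getc("side")
X=cast(a,np.array([[398,200],[588,210],[382,352]])/7+[240,170],.012)
print([(w2n(x)*1e3).round(1) for x in X])
A=b["image"][:,:,::-1][170:290,190:340];cv2.imwrite("pics/b17.png",cv2.resize(A,None,fx=5,fy=5,interpolation=2))
E
```

```text
[array([-18.7,  26.5]), array([38.6, 22. ]), array([-25.6, -31.8])]
```

View pics/b17.png

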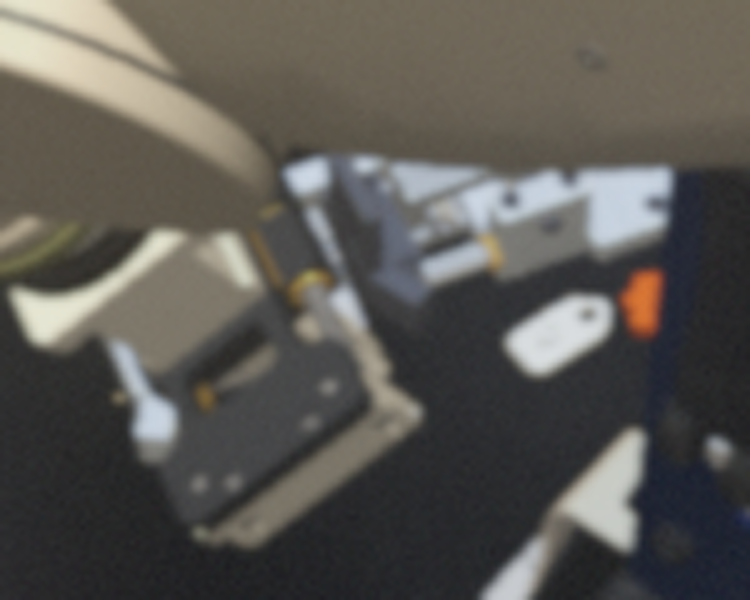

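jog_arm(steps=[[1,0,0.005,0,0,0,0],[1,0,0.008,0,0,0,0],[1,0,0.008,0,0,0,0]])

```text
t: 14.65
tool_pos: [0.5621, 0.0085, 0.0174]
orientation: [2.366, 1.501, -0.672]
force: [-24.0, 4.1, 17.2]
opening: 0.0006
```

```bash
python3 - <<'E'
from h import *
st()
a=getc("scene")
A=a["image"][:,:,::-1][170:250,240:340];cv2.imwrite("pics/a18.png",cv2.resize(A,None,fx=7,fy=7,interpolation=2))
E
```

```text
t 14.65 pos [0.5621 0.0085 0.0174] nest mm [-37.  -18.9] z [-0.243 -0.45  -0.859] yawy -25.7 q [ 0.182  0.575  1.45  -0.411  1.482  0.737] F [-24.    4.1  17.2] open 0.0006
```

View pics/a18.png

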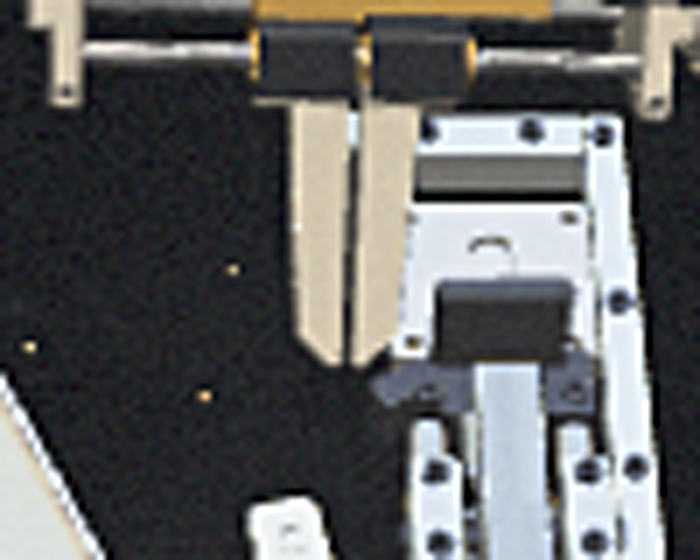

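jog_arm(steps=[[1,0,-0.012,0,0,0,0],[1,0,-0.025,0,0,0,0],[1,0,-0.025,-0.05,0,0,0],[1,0,-0.025,-0.11,0,0,0],[1,0,-0.025,-0.17,0,0,0]])

```text
t: 15.32
tool_pos: [0.581, 0.0969, 0.1658]
orientation: [2.366, 1.501, -0.671]
force: [0.6, 0.2, 0.6]
opening: 0.0002
```

```bash
python3 - <<'E'
from h import *
st()
a=getc("scene");b=getc("side")
A=a["image"][:,:,::-1][170:300,240:380];cv2.imwrite("pics/a19.png",cv2.resize(A,None,fx=4.5,fy=4.5,interpolation=2))
A=b["image"][:,:,::-1][170:290,190:340];cv2.imwrite("pics/b19.png",cv2.resize(A,None,fx=5,fy=5,interpolation=2))
P=n2w(.005,-.154);print(P)
to([*P,.20],side(-25,-15)); to([*P,.07],side(-25,-15))
E
```

```text
t 15.32 pos [0.581  0.0969 0.1658] nest mm [-57.2  69.2] z [-0.242 -0.45  -0.86 ] yawy -25.6 q [ 0.3    0.518  1.234 -0.375  1.775  0.735] F [0.6 0.2 0.6] open 0.0002
[ 0.54304833 -0.13168449]
t 15.43 pos [0.5853 0.0995 0.1717] shift [-0.2109  0.0609  0.0887] turn [-0.019  0.789 -0.006] deg 45.2
t 15.43 pos [0.5853 0.0995 0.1717] shift [-0.1455  0.0632  0.2011] turn [-0.019  0.789 -0.006] deg 45.2
```

View pics/a19.png

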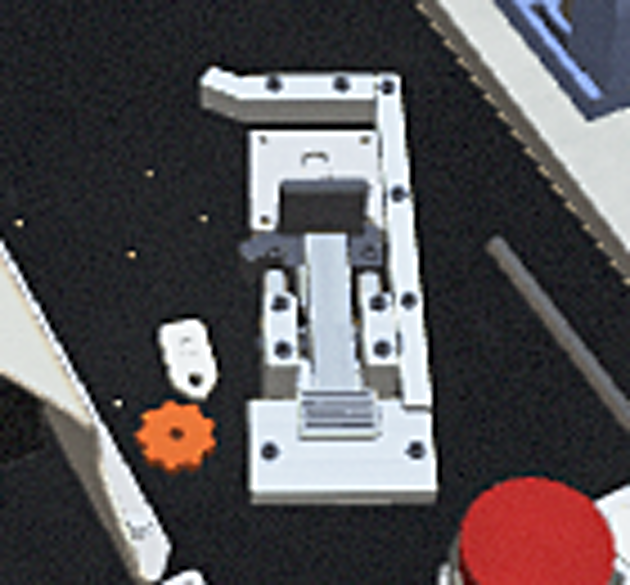

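View pics/b19.png

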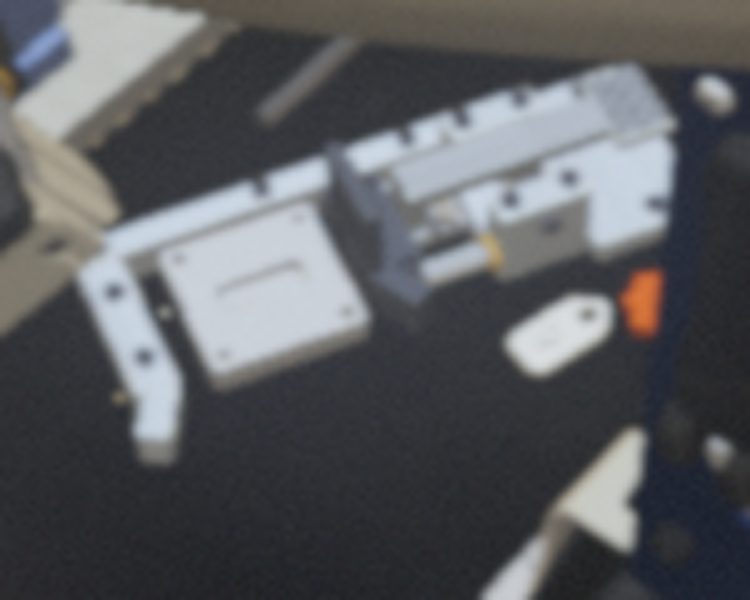

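```bash
python3 - <<'E'
from h import *
a=getc("scene");b=getc("side")
plate(b,[[217,383],[160,258],[320,206],[370,322]],5,[190,170])
X=cast(a,np.array([[252,130],[382,130],[247,232]])/4.5+[240,170],.012)
print([(w2n(x)*1e3).round(1) for x in X])
# landmarks known: inner corner fence/rail top z18 (36,39)
print("side innercorner", (w2n(cast(b,np.array([132,262])/5+[190,170],.018)[0])*1e3).round(1))
E
```

```text
corners [[-28.7, 26.8], [32.6, 25.7], [30.5, -38.1], [-26.9, -33.8]] centre [ 1.9 -4.8] yaw rel nest -1.4 scale 1.013
[array([-20.5,  25.6]), array([40.7, 25.1]), array([-25.1, -35.1])]
side innercorner [30.7 36.8]
```

jog_arm(steps=[[1,-0.03,0.0,-0.05,0,0.1,0],[1,-0.07,0.01,-0.06,0,0.26,0],[1,-0.12,0.03,-0.04,-0.01,0.42,0],[1,-0.17,0.04,-0.015,-0.01,0.58,0],[1,-0.21,0.05,0.01,-0.02,0.74,0]])

```text
t: 16.15
tool_pos: [0.548, -0.0951, 0.2621]
orientation: [-2.549, -1.609, -0.268]
force: [0.7, 0.2, -0.4]
opening: 0.0005
```

```bash
python3 - <<'E'
from h import *
st()
P=n2w(.005,-.154)
to([*P,.20],side(-25,-15)); to([*P,.10],side(-25,-15))
E
```

```text
t 16.15 pos [ 0.548  -0.0951  0.2621] nest mm [  -6.  -118.7] z [ 0.088  0.191 -0.978] yawy -25.5 q [-0.403 -0.036  1.621  0.211  1.551  0.038] F [ 0.7  0.2 -0.4] open 0.0005
t 16.15 pos [ 0.548  -0.0951  0.2621] shift [-0.0474  0.0115  0.0533] turn [-0.001  0.05  -0.009] deg 2.9
t 16.15 pos [ 0.548  -0.0951  0.2621] shift [-0.0684  0.0118  0.151 ] turn [-0.001  0.05  -0.009] deg 2.9
```

```bash
python3 - <<'E'
from h import *
st()
P=n2w(.005,-.152)
to([*P,.20],side(-25,-18)); to([*P,.10],side(-25,-18))
E
```

```text
t 16.15 pos [ 0.548  -0.0951  0.2621] nest mm [  -6.  -118.7] z [ 0.088  0.191 -0.978] yawy -25.5 q [-0.403 -0.036  1.621  0.211  1.551  0.038] F [ 0.7  0.2 -0.4] open 0.0005
t 16.15 pos [ 0.548  -0.0951  0.2621] shift [-0.0455  0.0115  0.0537] turn [-0.001  0.103 -0.009] deg 5.9
t 16.15 pos [ 0.548  -0.0951  0.2621] shift [-0.0664  0.0118  0.1515] turn [-0.001  0.103 -0.009] deg 5.9
```

jog_arm(steps=[[1,-0.045,0.011,0.01,0,0.1,-0.01],[1,-0.045,0.011,0.05,0,0.103,-0.01],[1,-0.055,0.012,0.1,0,0.103,-0.01],[1,-0.065,0.012,0.145,0,0.103,-0.01],[1,-0.066,0.012,0.15,0,0.103,-0.01]])

```text
t: 16.77
tool_pos: [0.5398, -0.128, 0.0958]
orientation: [-2.48, -1.577, -0.385]
force: [0.5, 1.1, 1.1]
opening: 0.0003
```

```bash
python3 - <<'E'
from h import *
st()
a=getc("scene");b=getc("side")
cv2.imwrite("pics/a20.png",cv2.vconcat([a["image"][:,:,::-1][:300],b["image"][:,:,::-1][:300]]))
P=n2w(.005,-.152)
to([*P,.064],side(-25,-18)); to([*P,.046],side(-25,-18))
E
```

```text
t 16.77 pos [ 0.5398 -0.128   0.0958] nest mm [   0.5 -152. ] z [ 0.121  0.285 -0.951] yawy -25.0 q [-0.531  0.119  1.793  0.326  1.286 -0.194] F [0.5 1.1 1.1] open 0.0003
t 16.88 pos [ 0.5432 -0.1294  0.1007] shift [-0.0115  0.001   0.0348] turn [-0.003 -0.001 -0.   ] deg 0.2
t 16.88 pos [ 0.5432 -0.1294  0.1007] shift [-0.0171  0.001   0.0519] turn [-0.003 -0.001 -0.   ] deg 0.2
```

View pics/a20.png

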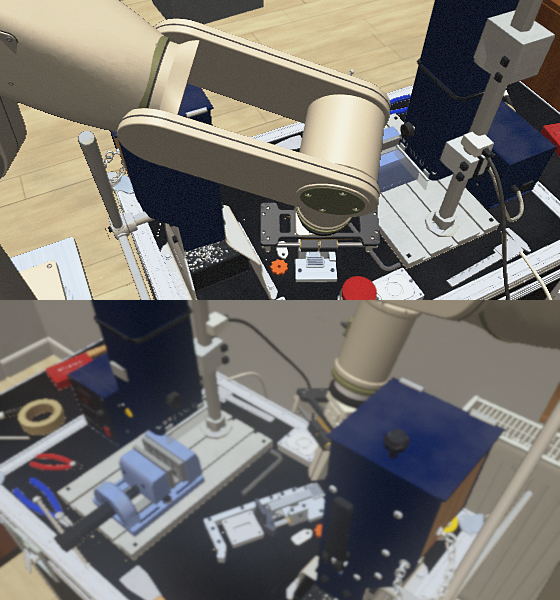

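jog_arm(steps=[[1,-0.006,0.001,0.018,0,0,0],[1,-0.011,0.001,0.034,0,0,0],[1,-0.014,0.001,0.043,0,0,0],[1,-0.016,0.001,0.05,0,0,0],[1,-0.0165,0.001,0.051,0,0,0]])

```text
t: 17.5
tool_pos: [0.5441, -0.1301, 0.0469]
orientation: [-2.484, -1.582, -0.392]
force: [-2.2, -2.7, 3.5]
opening: 0.0005
```

```bash
python3 - <<'E'
from h import *
st()
a=getc("scene");b=getc("side")
cv2.imwrite("pics/a21.png",cv2.vconcat([a["image"][:,:,::-1][:300],b["image"][:,:,::-1][:300]]))
E
```

```text
t 17.5 pos [ 0.5441 -0.1301  0.0469] nest mm [   5.3 -152.1] z [ 0.128  0.281 -0.951] yawy -25.0 q [-0.53   0.191  1.812  0.338  1.192 -0.228] F [-2.2 -2.7  3.5] open 0.0005
```

View pics/a21.png

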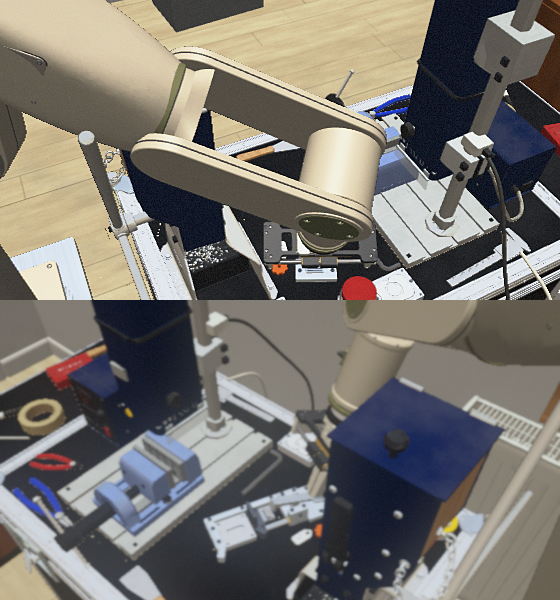

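```bash
python3 - <<'E'
from h import *
st()
A=getc("side")["image"][:,:,::-1][170:290,190:340];cv2.imwrite("pics/b22.png",cv2.resize(A,None,fx=5,fy=5,interpolation=2))
E
```

```text
t 17.6 pos [ 0.5441 -0.13    0.0472] nest mm [   5.3 -152. ] z [ 0.128  0.282 -0.951] yawy -25.0 q [-0.53   0.191  1.812  0.337  1.193 -0.228] F [-0.7 -4.1  3.1] open 0.0003
```

View pics/b22.png

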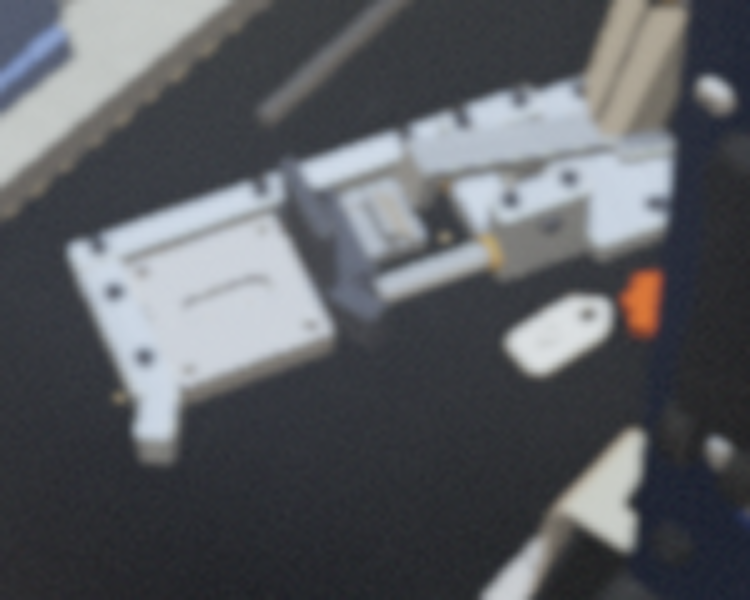

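jog_arm(steps=[[1,0.01,0,-0.03,0,0,0],[1,0.025,0,-0.08,0,0,0],[1,0.043,0,-0.14,0,0,0],[1,0.06,0,-0.2,0,0,0],[1,0.065,0,-0.22,0,0,0]])

```text
t: 18.27
tool_pos: [0.5436, -0.1361, 0.282]
orientation: [-2.486, -1.587, -0.398]
force: [0.7, -0.5, -0.5]
opening: 0.0008
```

```bash
python3 - <<'E'
from h import *
st()
a=getc("scene");b=getc("side")
A=a["image"][:,:,::-1][170:300,240:380];cv2.imwrite("pics/a23.png",cv2.resize(A,None,fx=4.5,fy=4.5,interpolation=2))
A=b["image"][:,:,::-1][170:290,190:340];cv2.imwrite("pics/b23.png",cv2.resize(A,None,fx=5,fy=5,interpolation=2))
E
```

```text
t 18.27 pos [ 0.5436 -0.1361  0.282 ] nest mm [   7.4 -157.8] z [ 0.134  0.279 -0.951] yawy -24.9 q [-0.541 -0.019  1.586  0.314  1.603 -0.101] F [ 0.7 -0.5 -0.5] open 0.0008
```

View pics/a23.png

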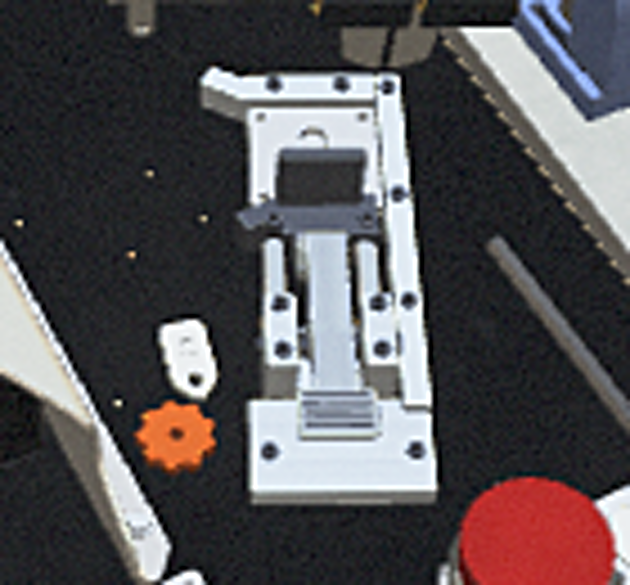

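View pics/b23.png

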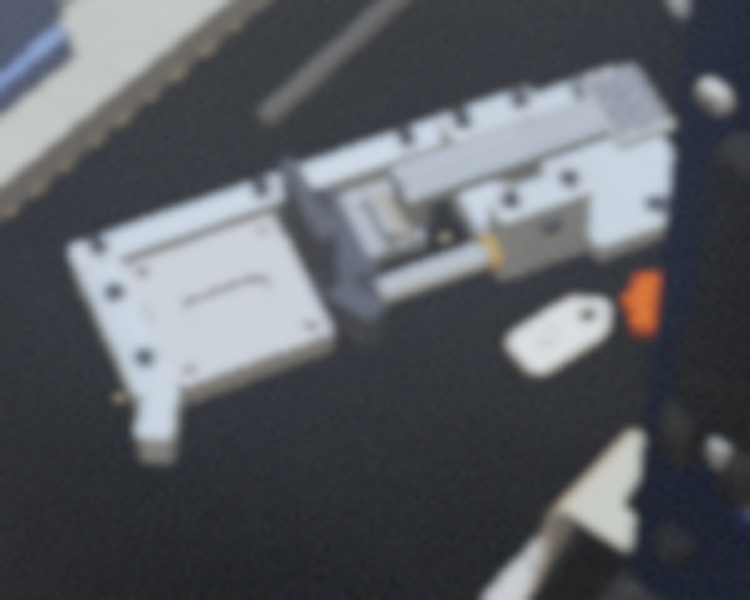

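```bash
python3 - <<'E'
from h import *
a=getc("scene");b=getc("side")
A=a["image"][:,:,::-1][180:225,285:340];cv2.imwrite("pics/a24.png",cv2.resize(A,None,fx=13,fy=13,interpolation=2))
A=b["image"][:,:,::-1][195:260,200:265];cv2.imwrite("pics/b24.png",cv2.resize(A,None,fx=9,fy=9,interpolation=2))
# predicted edges of home plate
def n(x,y,z): return [*n2w(x,y),z]
pl=[n(-.024,.039,.012),n(.036,.039,.012),n(.036,-.021,.012),n(-.024,-.021,.012)]
print("pred scene",((proj(a,pl)-[285,180])*13).round(0).tolist(),"side",((proj(b,pl)-[200,195])*9).round(0).tolist())
rl=[n(.036,.039,.018),n(.036,-.0,.018),n(-.026,.039,.018)]
print("rail/fence top pred scene",((proj(a,rl)-[285,180])*13).round(0).tolist(),"side",((proj(b,rl)-[200,195])*9).round(0).tolist())
E
```

```text
pred scene [[119.0, 184.0], [484.0, 181.0], [510.0, 467.0], [132.0, 470.0]] side [[235.0, 468.0], [132.0, 249.0], [401.0, 154.0], [512.0, 365.0]]
rail/fence top pred scene [[487.0, 157.0], [504.0, 341.0], [108.0, 160.0]] side [[129.0, 232.0], [306.0, 169.0], [236.0, 458.0]]
```

View pics/a24.png

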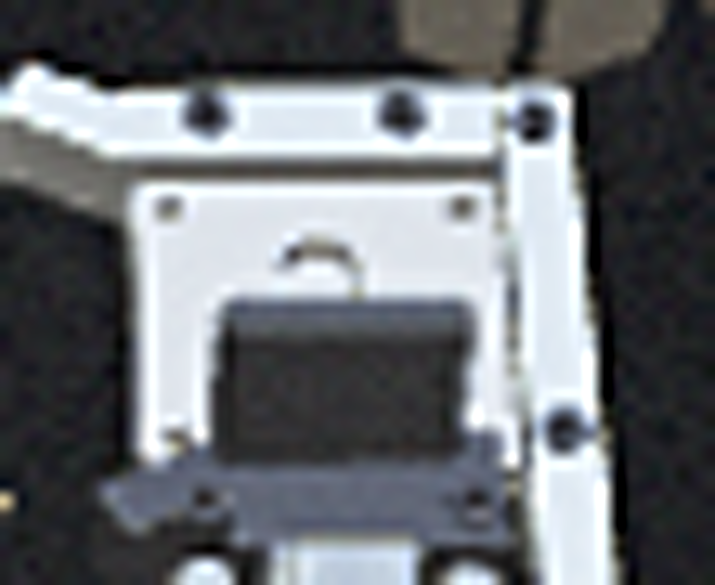

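View pics/b24.png

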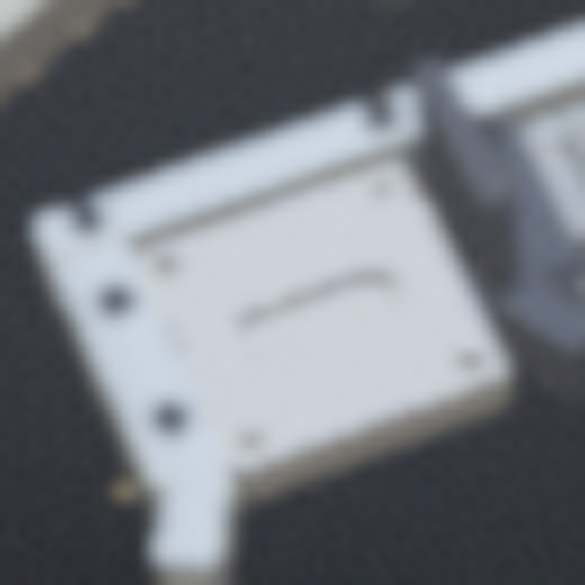

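```bash
python3 - <<'E'
from h import *
st();print(robot.close_job())
E
```

```text
t 18.48 pos [ 0.5415 -0.1354  0.2749] nest mm [   5.2 -158. ] z [ 0.126  0.283 -0.951] yawy -25.0 q [-0.541 -0.014  1.594  0.313  1.599 -0.102] F [ 0.7  1.2 -0.3] open 0.0005
the job is handed in; nothing more can be done
None
```

The plate is clamped home in the nest, and I handed the job in at 18.5 s of the 48 s allowed. I did it in the order asked:

1. **Jaw:** I pushed it back by its lug onto the end stop, where it stopped moving at about 50 N. I then let it return onto its catch.
2. **Plate:** I pushed it along the deck until it was flush with the back rail. My first push turned it too far and its corner met the jaw's bevel. I straightened it with a few pushes on the front face, and in one of those jams the force reached about 28 N. It was never picked up, and I saw no tipping.
3. **Catch:** I pressed the thumb pad, and the jaw sprang shut onto the plate.

**Last checks:**
- **Position:** In the side view the plate's corners lie within about 1 mm of the computed home position. It sits square, against both the back rail and the fence, with the jaw on it.
- **Clearance:** The arm is about 0.27 m above the deck with no force on it. The white tag, orange knob and jar look unmoved in the close-up views; I did not measure the other loose things again.
- **Disagreement:** Seen singly, the scene camera put the plate about 4 mm one way along the nest's x and the side camera about 4 mm the other. The rail edge was off by about the same amount in the side view, so I judged the plate against the rail itself.

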